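# Slide a loaded flask carrier across the gap onto the imager stage

### The job

Slide the nose-heavy flask carrier tray from the white loading shelf across the open gap, between the guides of the imager's stage, keeping it level all the way: hold its tail down so that the nose does not sag into the gap, and slide it, do not lift and carry it. Then push it fully home against the rubber buffer at the far end, pressing for a moment with a light push of about 10 newtons (never over 20), and let go so that it stays resting flat on the stage against the buffer. Handle it gently and leave everything else where it stands.

Things in the scene. Friction and masses are not known exactly. Their poses are not given: they have to be found in the camera images.
- tray: Aluminium carrier tray, 200 x 110 mm, 12 mm rims, 0.5 to 0.8 kg, a clear culture flask clamped over its front half (top 34 mm up), so its centre of mass lies about 63 mm behind its nose. Origin: centre of the underside; x to the nose, z up. The underside curves up 4 mm over the nose's last 15 mm; the nose is an upright lip 7 to 21 mm above the underside.
- tray_handle (a point): Grip point on the tray's handle, 34 mm above the tray's underside, 80 mm behind its middle. The handle is an upright plate 12 mm thick along the tray's x, 70 mm wide along y, top 50 mm above the underside. Free in front of it for 65 mm; the tray's tail ends 14 mm behind it.
- tray_nose (a point): Front end of the tray, at underside height, mid-width (100 mm ahead of the tray's origin).
- tray_tail (a point): Rear end of the tray, at underside height, mid-width (100 mm behind the tray's origin).
- shelf: White loading shelf, fixed, flat top 100 mm above the bench, no guides. Origin: at bench level under its exit edge, in the tray's lane; x points across the gap to the imager, z up. It reaches from x = -260 to 0 mm and y = -152 to 82 mm; the tray stands about y = 0.
- stage: Black stage of the white imager, fixed, past an open gap of 98 to 115 mm; top 98 mm above the bench, 2 mm below the shelf's. Origin: at bench level under the middle of its entry edge; x = sliding direction (within 0.03 rad of the shelf's x), z up. Up to 12 mm to the side of the shelf's lane. The imager's body, 165 mm high, begins at x = 275 mm; nothing hangs over the stage.
- guides (a point): Middle of the mouth between two aluminium guide bars on the stage, 12 mm high, 120 mm apart, running along the stage's x from its entry edge to 200 mm; the first 30 mm are flared to about 129 mm. This point lies on the stage's top, 30 mm from the entry edge; axes as the stage's.
- stop: Steel bar fixed across the stage's end; origin: its middle at stage height, stage x = 258 mm; axes as the stage's. Before it a carriage bears a black rubber buffer, 84 mm wide, 4 to 26 mm above the stage. The carriage's setting differs each time and no reading gives it: the buffer's face lies at stage x = 201 to 227 mm. The rubber yields about 1 mm per 8 N, up to 4 mm.
- plunger (a joint): Steel sensing pin, 10 mm across, 19 mm above the stage, that stands 8 mm out of the middle of the buffer's face and is pushed in by the tray's nose lip. 0 = free, 0.008 m = flush with the rubber face, the tray's nose touching it (it rides with the rubber, so it reads no more when pressed harder). Its own spring is very weak (under 1.5 N); the tray's sliding friction is several newtons and adds to the force felt at the hand.
- jar: Small capped jar, 40 mm across, 50 mm high, standing on the loading shelf beside the tray. Bystander; origin: centre of the underside.
- vial: Small capped vial, 28 mm across, 60 mm high, standing on the bench next to the gap. Bystander; origin: centre of the underside.
- reagent: Reagent bottle, 70 mm across, 160 mm high, on the bench. Bystander; origin: centre of the underside.
- beaker: Glass beaker, 70 mm across, 90 mm high, on the bench. Bystander; origin: centre of the underside.
- tip_box: Pipette tip box, 122 x 87 x 70 mm, on the bench beside the shelf's tail end. Bystander; origin: centre of the underside.
- counter: Hand tally counter, 50 x 60 x 38 mm, on the bench beside the imager's stage. Bystander; origin: centre of the underside.
Not all that is in view belongs to the job. Several things have the shape of the tray; the one meant has the colours described above.

How it is judged:
On the way, in this order (a step that is already met when the one before it is completed fails the run):
1. the tray bridges the gap: its nose is over the stage between the guides while its tail is still on the shelf, and it is level and low (x of tray_nose in the frame of stage above 0.025 m and x of tray_tail in the frame of shelf below -0.002 m and angle between tray's own z axis and vertical below 0.05 rad and z of tray_nose in the frame of stage below 0.106 m), for 0.1 s.
2. the tray's nose is pressed against the buffer with more than 3 N for 0.2 s (contact force between tray and stop above 3 N and value of joint plunger above 0.007 m), for 0.2 s.
At the end, for the whole second after the job is handed in: The tray rests flat (within 3 mm in height and 0.03 rad) on the stage between the guides (within 9 mm of their middle line), its whole length on the stage, its nose within 2.5 mm of the buffer (sensing pin in by more than 5.5 mm), still (under 10 mm/s) and released (value of joint plunger above 0.0055 m and x of tray_tail in the frame of stage above -0.004 m and y of tray in the frame of stage between -0.009 and 0.009 m and z of tray in the frame of stage between 0.095 and 0.101 m and angle between tray's own z axis and vertical below 0.03 rad and linear speed of tray below 0.01 m/s and contact force between the fingers and tray below 0.1 N); the robot touches nothing.
It fails at once if the tray sags or tips more than 0.06 rad (angle between tray's own z axis and vertical above 0.06 rad).
It fails at once if the tray is lifted and carried (its middle more than 12 mm above the shelf's top) (z of tray in the frame of shelf above 0.112 m).
It fails at once if the tray is pressed against the buffer with more than 20 N (contact force between tray and stop above 20 N).
It fails at once if the tray is pressed on the shelf or the imager with more than 40 N (contact force between tray and shelf above 40 N or contact force between tray and stage above 40 N).
It fails at once if another thing on the bench is moved by more than 20 mm (distance of any of jar, vial, reagent, beaker, tip_box, counter from where it was at the start of the episode above 0.02 m).
It also fails if it takes over 72 s, if anything falls off the work surface, if the arm or the gripper's body presses on something with over 40 N, if the wrist force passes 120 N, or if a joint passes its speed limit or range.

### The arm

A 6-joint arm with a two-finger parallel gripper is mounted at the origin on the work surface. World frame = base frame: x ahead of the robot, y to its left, z up, the work surface at z = 0. Lengths are in m, angles in rad, forces in N, time in s.
With the tool pointing down it reaches from about 0.3 to 0.95 m from the base axis. Payload 3.1 kg.
Tool frame: the origin (TCP) lies between the finger pads; the fingertips stand 14 mm ahead of it and the grasp point (between the pads) lies 5 mm behind it (bot.nose_length is the distance from the TCP to the fingertips, in m); x points along the fingers, y is the direction in which the jaws open and shut, and the axes are right-handed (so a half turn about x gives the same grasp; the last joint's range is limited). The gripper opens to 85 mm and grips with 20 to 120 N. Pads are 22 mm wide; open, the fingers measure 114 mm over their backs; the gripper's body (76 mm by 85 mm) begins 54 mm behind the grasp point. The pads swing forward as they close: fully open they stand 13 mm farther back than shut.
Start: joints at [1.261, 0.308, 1.634, -0, 1.2, -0.07], TCP at [0.148, 0.607, 0.245] pointing down, gripper open.
Joint ranges: [-3.06, 3.06], [-0.79, 1.96], [0.05, 2.63], [-1.19, 4.34], [0.05, 2.64], [-2.94, 2.94]. Speed limits (rad/s): [2.79, 2.79, 3.14, 3.14, 3.14, 3.14].

### API

Orientations are given as a rotation vector (axis times angle).
In Python, from plant import bot, get_image, ticket gives the robot as it stands.
- The arm moves only by the tool play_rows, never from a script. Its argument "deltas" is a list of rows, each an object of numbers: "x", "y", "z": the shift along the tool's x, y, z in units of 0.25 m (1.0 is 0.25 m); "rx", "ry", "rz": the turn, a rotation vector about the tool's x, y, z in units of 180 degrees (1.0 is 180 degrees). A call has 1 to 10 rows; each row is the pose to reach, as a shift and turn from the pose commanded when the call began, along the tool's axes at that moment, turning the shorter way round; what a row does not reach only later rows make up. A row lasts 1/12 s, in which the tool goes at most 41.7 mm and 7.16 degrees, less where a joint would pass 70% of its speed; a pose out of reach is approached as far as the arm can. A call with a number of a shift or a turn outside -1 to 1 is refused whole. A call with a gripper value outside its range is refused whole. "grip" is the closure in counts, from 0 (fully open) to 255 (shut), set as the call begins (left out, the last holds). The fingers move at their own pace and stop on an object; "grip_force" is the grip in N (left out, the last holds). Time passes only in rows, so rows that repeat a pose let the fingers close. It gives the time, the measured TCP pose, the force and the opening at its end, in the units of the state.
- bot.state(): the state, without advancing time (a new reading comes with each control period).
- get_image(name): name is "scene" or "top"; returns a dict with "color" (400x640x3 uint8, blue, green, red), "range_z" (400x640 float32, m along the optical axis (not along the pixel's ray), 0 where there is no reading), "K" (3x3 intrinsics, pixels), "T" (4x4, takes a point from camera to world coordinates). Camera axes: x right, y down, z forward; pixel columns grow to the right and rows downward; lengths in m; the calibration is good to about 2 mm. A picture is of the moment at which its call begins.
- ticket.close_job(): hands the job in, once; it reports no verdict.
The state is a dict: "time": time; "joint_pos": joint angles; "dq": joint speeds; "joint_efforts": joint torques, N m; "tool_pos": TCP position; "eef_rot": TCP orientation; "contact_force": force on the tool from outside, world axes, zero at the start; "wrist_torque": the same for the moment, N m; "width": finger opening in m.
Only numpy, scipy, OpenCV 4.12 (cv2) and the standard library are available. Lean on these libraries where they do the work, as an engineer would, in place of code of your own. Each camera call takes 0.05 s, during which the arm holds its last target.

## Working session

There is one attempt and no reset: what is moved stays moved. The work goes in short steps, Python scripts to look and compute and a tool call to move; the robot and the scene stay as the last step left them, time stands still between calls to the robot, and variables do not carry over. Pictures are saved under pics/ and viewed, and the job is handed in when it is done.

Besides the shell and the picture viewer there is one more tool, called as name(argument=value, ...), one argument or row to a line, values as JSON. play_rows: Moves the arm, as the interface text tells. Its arguments: {"type":"object","properties":{"deltas":{"type":"array","items":{"type":"object","properties":{"x":{"type":"number","minimum":-1,"maximum":1},"y":{"type":"number","minimum":-1,"maximum":1},"z":{"type":"number","minimum":-1,"maximum":1},"rx":{"type":"number","minimum":-1,"maximum":1},"ry":{"type":"number","minimum":-1,"maximum":1},"rz":{"type":"number","minimum":-1,"maximum":1}}}},"grip":{"type":"number"},"grip_force":{"type":"number"}},"required":["deltas"]}

```bash
mkdir -p pics
python3 - <<'E'
from plant import bot,get_image
import cv2,numpy as np
print(bot.state())
for n in("scene","top"):
    d=get_image(n); cv2.imwrite(f"pics/{n}0.png",d["color"]); np.savez(f"{n}0.npz",**d); print(n,d["K"],d["T"])
E
```

```text
{'time': 0.0, 'joint_pos': array([ 1.26129631e+00,  3.08976492e-01,  1.63519150e+00, -2.06676917e-07,
        1.19969517e+00, -6.97119796e-02]), 'dq': array([-0.00089104, -0.00130743,  0.00038308, -0.00144625,  0.0009645 ,
        0.00090777]), 'joint_efforts': array([ 2.81855982e-04, -4.15270114e+01, -2.76659006e+01, -1.28731067e-04,
        1.03563609e-02,  1.44766641e-06]), 'tool_pos': array([0.14822871, 0.60635703, 0.24406243]), 'eef_rot': array([ 0.18650363,  1.56301381, -0.19001337]), 'contact_force': array([0.18968645, 0.6743532 , 0.42433081]), 'wrist_torque': array([-0.00151254, -0.04215198, -0.0046747 ]), 'width': 0.08604388485982108}
scene [[378.99959737   0.         323.59552493]
 [  0.         378.99959737 206.27795185]
 [  0.           0.           1.        ]] [[-0.75760112  0.35658925 -0.54670343  1.09429189]
 [ 0.65251704  0.43453412 -0.62080723  0.5034692 ]
 [ 0.01618811 -0.82705756 -0.5618841   0.69153798]
 [ 0.          0.          0.          1.        ]]
top [[378.96011528   0.         320.08915537]
 [  0.         378.96011528 191.48567424]
 [  0.           0.           1.        ]] [[-0.0166801  -0.99678539  0.07836235  0.4041542 ]
 [-0.99981823  0.01590419 -0.01051527 -0.11400609]
 [ 0.00923518 -0.0785235  -0.99686949  1.42454224]
 [ 0.          0.          0.          1.        ]]
```

View pics/scene0.png

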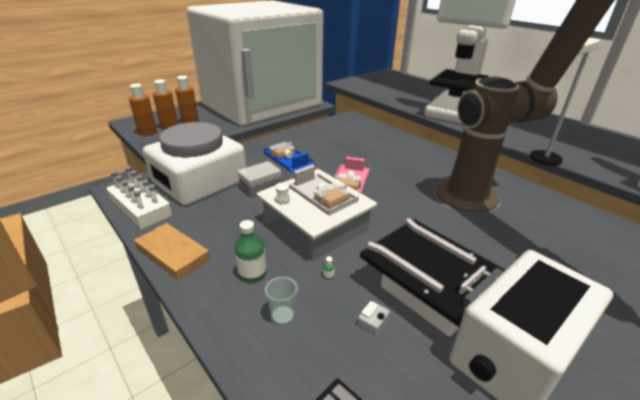

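View pics/top0.png

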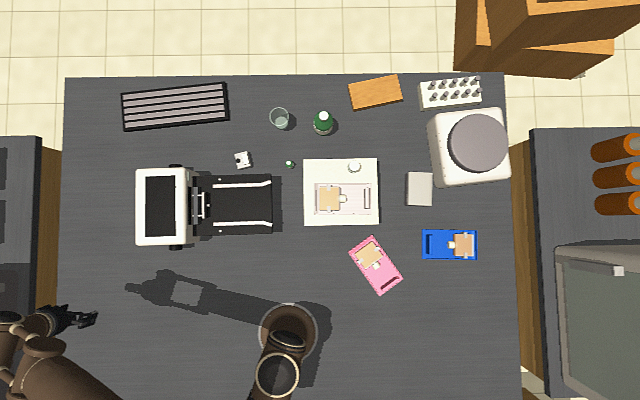

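Run:
```python
import cv2,numpy as np
a=cv2.imread("pics/top0.png")
cv2.imwrite("pics/c1.png",cv2.resize(a[145:240,290:390],None,fx=6,fy=6,interpolation=cv2.INTER_CUBIC))
cv2.imwrite("pics/c2.png",cv2.resize(a[150:255,170:300],None,fx=6,fy=5.7,interpolation=cv2.INTER_CUBIC))
b=cv2.imread("pics/scene0.png")
cv2.imwrite("pics/c3.png",cv2.resize(b[150:250,250:390],None,fx=5.5,fy=5.5,interpolation=cv2.INTER_CUBIC))
```

```text
(no output)
```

View pics/c1.png

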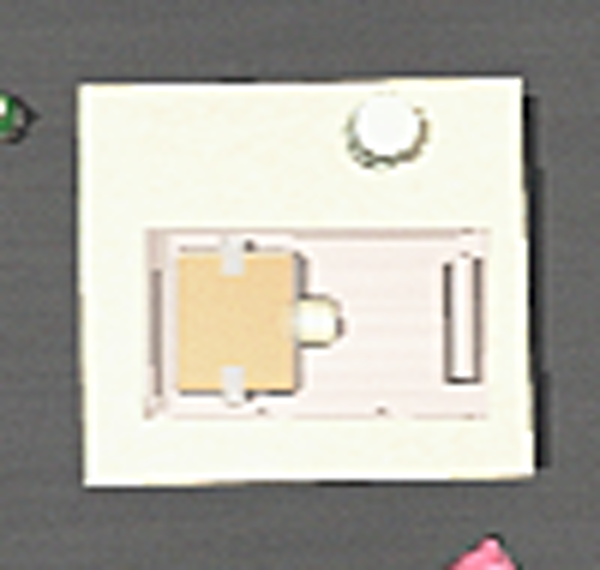

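View pics/c2.png

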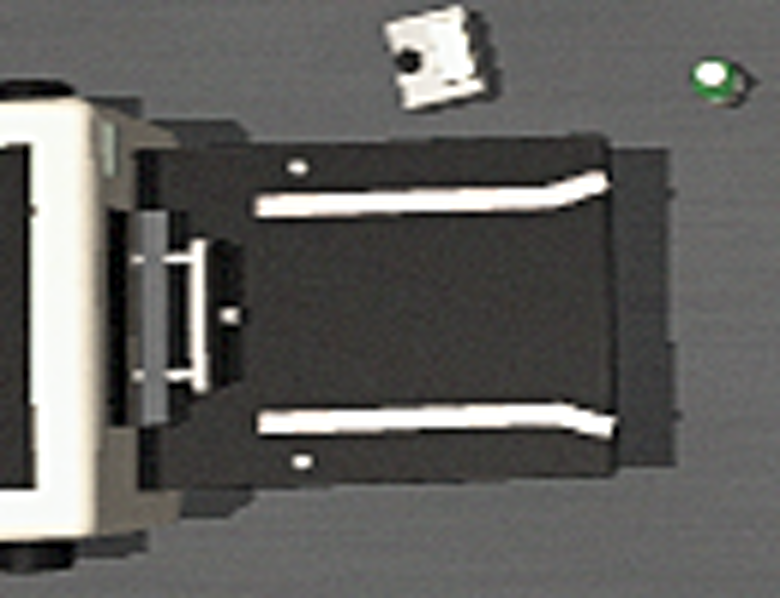

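View pics/c3.png

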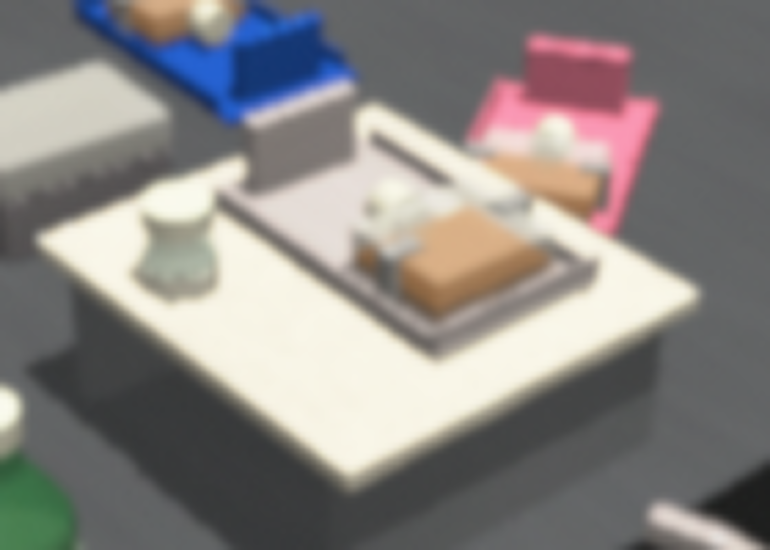

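```bash
cat > h.py <<'E'
import cv2,numpy as np
def load(n): 
    d=np.load(n); return {k:d[k] for k in d.files}
def pts(d):
    K,T,Z=d["K"],d["T"],d["range_z"]; v,u=np.mgrid[0:400,0:640]
    P=np.stack([(u-K[0,2])/K[0,0]*Z,(v-K[1,2])/K[1,1]*Z,Z],-1)
    return P@T[:3,:3].T+T[:3,3]
def ray(d,u,v,z):
    K,T=d["K"],d["T"]; r=T[:3,:3]@np.array([(u-K[0,2])/K[0,0],(v-K[1,2])/K[1,1],1]); return T[:3,3]+r*(z-T[2,3])/r[2]
E
python3 - <<'E'
from h import *
d=load("top0.npz");P=pts(d);H=P[...,2]
np.set_printoptions(precision=4,suppress=True,linewidth=200)
print("handle rows"); print(np.round(H[180:216:3,355:380]*1000).astype(int))
print(np.round(H[198,295:385]*1000).astype(int)); print(np.round(H[150:235,350]*1000).astype(int))
print("stage row",np.round(H[202,185:285]*1000).astype(int)); print(np.round(H[165:245,240]*1000).astype(int))
c=d["color"].astype(int)
s=load("scene0.npz");Q=pts(s)
E
```

```text
handle rows
[[ 106   97  102  102  102   98  101  100  102   97   97  106  101  100  100  102  101  100   96  100  104   94   99   -4   -3]
 [ 118  120  116  111  116  112  119  115  117  115  113  114  117  105  106  105  107   98   99  100  103  100  103   -3    2]
 [ 101  107  101  106  103  104  106  103  104  104  100  104  108  104  108  107  103  100  101  102  100   99  101    1   -3]
 [ 100  107  102  107  110  106  107  103  105  113  137  153  154 1425  108  104  103  103   99   96  101  104   98   -5   -7]
 [ 104  103  112  101  105  101  105  103  103  110  131  149  147  152  110  106  105   98  107  103  104   98  105    7    2]
 [ 105  104  109  107  103  104  101  104  102  112  137  153  145  149  103  100  106  103  104  102   98  101  106   -1    0]
 [ 108  108  106  108  109  105  101  107  103  106  136  145  148  149  149  103  107   99  103  103  103   96  101    2    2]
 [ 105  104  109  106  103  105  105  105  106  106  137  146  152  151  151  108  109  101  104  102   95   95   96    6    7]
 [ 109  103  105  103  104  105  107  104  107  108  133  150  1
[... 1191 characters left out ...]
16  95  97 124 124 119 119 122 107  99 100  98 126 124 125 129 120  97  99  95  95 103 100  98  95  99 102  99  98  97  97 103  99  99  99  94  98  93 100  96  96  97  96
 104  99  99  97  96 104  98  98  98  96 100  95  94  99 100  99  96 106  95  99  98  97  97  99  94  98 100  97  97  99 100 102  99  92 100  97  96 100  86  -1  -3  -1   2   3   1  -4  -3   0   5
  -3  -1]
[ 28  30  28  27  13  -4   3   4   2  -2 101  97  96  97  97 101  98 101  97 108 111 106  95  98  98  96  98  95  96  95  99 101  95 103 103  92  96  98  94 101 101  96 103  95  97  98  97  99  98
  99  97  93  95  97  97  97  99 111 108 105  94  96  99  94  99  97 100  96  97  94  -3   3   4  -1  -1  -6  -1   0   5  -1]
```

```bash
cat > m.py <<'E'
from h import *
np.set_printoptions(precision=4,suppress=True,linewidth=200)
def rect(d,mask,z,name):
    cs,_=cv2.findContours(mask.astype(np.uint8),cv2.RETR_EXTERNAL,cv2.CHAIN_APPROX_NONE)
    c=max(cs,key=cv2.contourArea)
    w=np.array([ray(d,u,v,z)[:2] for u,v in c[:,0]]).astype(np.float32)
    r=cv2.minAreaRect(w*1000); print(name,"c",np.array(r[0]),"size",np.array(r[1]),"ang",r[2]); return r,w
def guides(d):
    H=pts(d)[...,2]; c=d["color"]; g=cv2.cvtColor(c,cv2.COLOR_BGR2GRAY)
    out=[]
    for lo,hi in((165,192),(208,232)):
        p=[]
        for u in range(214,262):   # straight part
            col=g[lo:hi,u].astype(float)
            w=np.clip(col-110,0,None)
            if w.sum()>60: p.append((u,(w*np.arange(lo,hi)).sum()/w.sum()))
        q=np.array([ray(d,u,v,0.110)[:2] for u,v in p]); out.append(q)
        f=np.polyfit(q[:,1],q[:,0],1); print("guide x at y: slope",f[0],"mean",q.mean(0),"resid mm",np.std(q[:,0]-np.polyval(f,q[:,1]))*1000)
    return out
if __name__=="__main__":
    d=load("top0.npz");P=pts(d);H=P[...,2]
    m=np.zeros((400,640),bool);m[140:240,295:385]=1
    sh=(H>.085)&(H<1)&m
    r,w=rect(d,sh,.1,"shelf")
    r,w=rect(d,(H>.141)&(H<.3)&m&(np.arange(640)[None]>360),.15,"handle")
    print("tray lip")
    m2=np.zeros((400,640),bool);m2[165:245,195:285]=1
    rect(d,(H>.085)&(H<.2)&m2,.098,"stage")
    guides(d)
    # buffer row profile
    g=cv2.cvtColor(d["color"],cv2.COLOR_BGR2GRAY)
    print(g[190:222:2,186:222])
    print("tray cols"); print(g[180:220:1,312:322].T); print(g[180:217:1,340:348:2].T); print(g[195:204:2,305:380])
E
python3 m.py
```

```text
shelf c [ 507.9557 -200.016 ] size [234.6642 259.5709] ang 0.1481224000453949
handle c [ 479.8077 -286.9975] size [10.1354 67.652 ] ang 88.49853515625
tray lip
stage c [468.695  175.4704] size [209.623 269.628] ang 0.9950174689292908
guide x at y: slope -0.06133923073109324 mean [0.5425 0.1589] resid mm 11.213365445110508
guide x at y: slope -0.030232721530817647 mean [0.4027 0.1588] resid mm 1.5521494476721898
[[119  77  11   7   4  50  70  88 117 114 123 110  22  37  23  34  51  41  50  52  54  53  52  51  52  52  51  48  49  56  56  54  53  55  52  50]
 [118  74  14   0  15  47  68  86 118 116 127 113  15  28  14  68 190 222 105  46  12  20  43  61  49  53  55  52  52  56  52  55  53  60  56  49]
 [100  74   1   1   9  65  98 100 114 110 119 116 109 143 136 164 248 247  65  21   9  18  23  22  41  53  49  61  50  50  49  53  57  50  51  57]
 [100  78   7   0   0  70  97  96 112 111 117  83  45  57  33  96 231 247  61  25  21  25  23  28  40  56  55  50  50  63  53  55  49  57  55  56]
 [102  77   2   0  13  49  58  76 119 116 117  94  29  30  13 102 240 249  63  27  25  12  35  20
[... 4739 characters left out ...]
 241 240 243 241 245 233 133 186 253 243 220 130 188 247 252 248 247 249 254 245  46  48]
 [252 248 248 248 248 248 248 250 247 227 167 163 229 235 222 216 219 219 220 222 220 220 220 216 219 220 219 218 220 220 219 215 219 209 192 223 232 232 236 238 211 210 252 246 245 243 244 244 244
  245 244 244 244 244 245 244 245 249 239 135 184 253 246 223 135 194 245 248 248 248 250 254 245  44  43]
 [253 249 249 249 248 249 249 250 248 227 169 160 230 232 223 220 222 218 220 221 219 220 221 220 220 220 221 217 220 218 221 217 222 212 171 218 255 255 254 252 249 245 244 244 243 243 244 244 244
  243 242 243 244 242 243 243 244 248 236 134 184 252 247 222 134 191 246 252 249 248 249 254 245  59  53]]
```

```bash
cat > m2.py <<'E'
from h import *
import sys
np.set_printoptions(precision=4,suppress=True,linewidth=200)
def edge(g,line,a,b,thr,rev=False):
    seq=range(a,b) if not rev else range(b,a,-1); s=-1 if rev else 1
    for i in seq:
        p,q=float(line[i]),float(line[i+s])
        if (p-thr)*(q-thr)<=0 and p!=q: return i+s*(p-thr)/(p-q)
    return None
def fit(pts,name):
    q=np.array(pts)[:,:2]
    for _ in range(3):
        f=np.polyfit(q[:,1],q[:,0],1); r=q[:,0]-np.polyval(f,q[:,1]); q=q[abs(r)<2*r.std()+2e-4]
    print(name,"x=%.4f + %.4f*(y-ym) ym=%.4f n=%d sd=%.2fmm"%(np.polyval(f,q[:,1].mean()),f[0],q[:,1].mean(),len(q),r.std()*1000)); return f
d=load("top0.npz");g=cv2.cvtColor(d["color"],cv2.COLOR_BGR2GRAY).astype(float)
F=[]
for nm,lo,hi in(("gU",178,189),("gL",214,226)):
    p=[]
    for u in range(216,258):
        w=np.clip(g[lo:hi,u]-110,0,None)
        if w.sum()>100: p.append(ray(d,u,(w*np.arange(lo,hi)).sum()/w.sum(),0.110))
    F.append(fit(p,nm))
f=(F[0]+F[1])/2; print("guide mid",f,"x at y=.04,.07,.15,.25",np.polyval(f,[.04,.07,.15,.25]), "sep",np.polyval(F[0]-F[1],.15))
# tray side rims, outer edges
T=[]
for nm,a,b,rev in(("tU",178,188,False),("tL",210,220,True)):
    p=[]
    for u in range(320,366):
        e=edge(g,g[:,u],a,b,240 if not rev else 240,rev)
        if e: p.append(ray(d,u,e,0.112))
    T.append(fit(p,nm))
t=(T[0]+T[1])/2; print("tray mid",t,"x at y=-.14,-.2,-.287",np.polyval(t,[-.14,-.2,-.287]),"width",np.polyval(T[0]-T[1],-.2))
for v in (188,192,196,200,204,208): 
    e=edge(g,g[v],308,320,200); 
    w=np.clip(g[v,360:375]*0+0,0,1)
    print("nose",v,ray(d,e,v,.121) if e else None,"exit edge",ray(d,edge(g,g[v],298,308,150),v,.1)[1],"entry", ray(d,edge(g,g[v],266,280,40),v,.098)[1] if edge(g,g[v],266,280,40) else None, "buf", ray(d,edge(g,g[v],206,214,45,True),v,.124)[1] if edge(g,g[v],206,214,45,True) else None)
E
python3 m2.py
```

```text
gU x=0.5351 + -0.0168*(y-ym) ym=0.1577 n=39 sd=0.21mm
gL x=0.4031 + -0.0195*(y-ym) ym=0.1623 n=42 sd=0.27mm
guide mid [-0.0182  0.472 ] x at y=.04,.07,.15,.25 [0.4713 0.4707 0.4693 0.4675] sep 0.1319468046671995
tU x=0.5382 + 0.0158*(y-ym) ym=-0.2065 n=46 sd=0.06mm
tL x=0.4263 + 0.0195*(y-ym) ym=-0.2011 n=38 sd=0.26mm
tray mid [0.0176 0.4858] x at y=-.14,-.2,-.287 [0.4834 0.4823 0.4808] width 0.112039954324122
nose 188 None exit edge -0.06655339116300604 entry 0.04607821136713593 buf 0.24629986589912867
nose 192 [ 0.5052 -0.1082  0.121 ] exit edge -0.06637354008602506 entry 0.04533449729477283 buf 0.2566801573306915
nose 196 [ 0.4913 -0.1081  0.121 ] exit edge -0.06709901218331868 entry 0.044576859436027946 buf 0.24906128040674752
nose 200 [ 0.4775 -0.108   0.121 ] exit edge -0.06681329635268692 entry 0.0443502553728629 buf 0.24914743887629603
nose 204 [ 0.4637 -0.1078  0.121 ] exit edge -0.06666247262801939 entry None buf 0.24453040480176547
nose 208 [ 0.4499 -0.1098  0.121 ] exit edge -0.06732984622810778 entry None buf 0.24988055237972784
```

```bash
cat > t.py <<'E'
import sys,numpy as np
from scipy.spatial.transform import Rotation as R
np.set_printoptions(precision=4,suppress=True,linewidth=200)
def target_R(yaw,sign): # tool x down, tool y along sign*(cos,sin)
    y=sign*np.array([np.cos(yaw),np.sin(yaw),0]); x=np.array([0,0,-1.]); return R.from_matrix(np.stack([x,y,np.cross(x,y)],1))
def go(p,Rt,p0,R0):
    R0=R.from_rotvec(R0); d=R0.inv().apply(np.array(p)-p0)/.25; r=(R0.inv()*Rt).as_rotvec()/np.pi
    return d,r
E
python3 - <<'E'
from t import *
from plant import bot
s=bot.state(); print(R.from_rotvec(s["eef_rot"]).as_matrix(), s["joint_pos"])
for yaw,sg in((np.pi/2-.0176,1),(np.pi/2-.0176,-1)):
    print(go([.4808,-.288,.25],target_R(yaw,sg),s["tool_pos"],s["eef_rot"]))
E
```

```text
[[-0.0007  0.2375  0.9714]
 [-0.002   0.9714 -0.2375]
 [-1.     -0.0021 -0.0002]] [ 1.2613  0.3089  1.6351  0.      1.1997 -0.0697]
(array([-0.0171, -3.1594,  2.142 ]), array([-0.0707, -0.0001,  0.0007]))
(array([-0.0171, -3.1594,  2.142 ]), array([0.9293, 0.001 , 0.0002]))
```

play_rows(
  deltas=[
    {"y":-0.13,"z":0.09,"rx":-0.0707},
    {"y":-0.26,"z":0.18,"rx":-0.0707},
    {"y":-0.39,"z":0.27,"rx":-0.0707},
    {"y":-0.52,"z":0.36,"rx":-0.0707},
    {"y":-0.65,"z":0.45,"rx":-0.0707},
    {"y":-0.79,"z":0.535,"rx":-0.0707},
    {"y":-0.92,"z":0.62,"rx":-0.0707},
  ],
  grip=0,
  grip_force=80,
)

```text
$.deltas[0]: bad value
```

```bash
cat > n.py <<'E'
from t import *
from plant import bot
s=bot.state(); print(s["time"],s["tool_pos"],R.from_rotvec(s["eef_rot"]).as_matrix()[:,1],s["joint_pos"],s["contact_force"],s["wrist_torque"],s["width"])
a=[float(v) for v in sys.argv[1:4]]; yaw=np.pi/2+float(sys.argv[4])
d,r=go(a,target_R(yaw,1),s["tool_pos"],s["eef_rot"]); print("d",d,"r",r)
E
python3 n.py .4808 -.288 .25 -.0176
```

```text
0.1 [0.1482 0.6064 0.2441] [ 0.2375  0.9714 -0.0021] [ 1.2613  0.3089  1.6351  0.      1.1997 -0.0697] [-0.5914 -0.265  -0.8699] [-0.0289  0.039  -0.0235] 0.08521081972244812
d [-0.0171 -3.1594  2.142 ] r [-0.0707 -0.0001  0.0007]
```

play_rows(
  deltas=[
    {"x":0,"y":-0.13,"z":0.09,"rx":-0.07,"ry":0,"rz":0},
    {"x":0,"y":-0.26,"z":0.18,"rx":-0.07,"ry":0,"rz":0},
    {"x":0,"y":-0.39,"z":0.27,"rx":-0.07,"ry":0,"rz":0},
    {"x":0,"y":-0.52,"z":0.36,"rx":-0.07,"ry":0,"rz":0},
    {"x":0,"y":-0.65,"z":0.45,"rx":-0.07,"ry":0,"rz":0},
    {"x":0,"y":-0.79,"z":0.54,"rx":-0.07,"ry":0,"rz":0},
    {"x":0,"y":-0.92,"z":0.62,"rx":-0.07,"ry":0,"rz":0},
  ],
  grip=0,
  grip_force=80,
)

```text
time: 0.68
tool_pos: [0.2444, 0.3446, 0.2447]
eef_rot: [0.014, 1.571, -0.016]
contact_force: [1.1, 0.2, -0.6]
width: 0.0854
```

```bash
python3 n.py .4808 -.288 .25 -.0176
```

```text
0.6833 [0.2444 0.3446 0.2447] [ 0.0193  0.9998 -0.0011] [ 0.8511 -0.0965  2.0828 -0.0006  1.1562 -0.7002] [ 1.1066  0.1523 -0.5675] [-0.0354 -0.046   0.0457] 0.08542942063191943
d [-0.0186 -2.5115  0.9942] r [-0.0005 -0.0001  0.0003]
```

play_rows(
  deltas=[
    {"x":0,"y":-0.14,"z":0.08,"rx":0,"ry":0,"rz":0},
    {"x":0,"y":-0.28,"z":0.16,"rx":0,"ry":0,"rz":0},
    {"x":0,"y":-0.42,"z":0.24,"rx":0,"ry":0,"rz":0},
    {"x":0,"y":-0.56,"z":0.32,"rx":0,"ry":0,"rz":0},
    {"x":0,"y":-0.7,"z":0.4,"rx":0,"ry":0,"rz":0},
    {"x":0,"y":-0.84,"z":0.48,"rx":0,"ry":0,"rz":0},
    {"x":0,"y":-0.97,"z":0.55,"rx":0,"ry":0,"rz":0},
  ],
)

```text
time: 1.27
tool_pos: [0.3775, 0.0996, 0.2452]
eef_rot: [0.016, 1.57, -0.016]
contact_force: [0.4, -0.2, -0.9]
width: 0.0856
```

play_rows(
  deltas=[
    {"x":0,"y":-0.14,"z":0.05,"rx":0,"ry":0,"rz":0},
    {"x":0,"y":-0.28,"z":0.1,"rx":0,"ry":0,"rz":0},
    {"x":0,"y":-0.42,"z":0.15,"rx":0,"ry":0,"rz":0},
    {"x":0,"y":-0.56,"z":0.2,"rx":0,"ry":0,"rz":0},
    {"x":0,"y":-0.7,"z":0.25,"rx":0,"ry":0,"rz":0},
    {"x":0,"y":-0.84,"z":0.3,"rx":0,"ry":0,"rz":0},
    {"x":0,"y":-0.97,"z":0.35,"rx":0,"ry":0,"rz":0},
  ],
)

```text
time: 1.85
tool_pos: [0.4596, -0.1446, 0.2449]
eef_rot: [0.016, 1.571, -0.016]
contact_force: [0.7, 0.5, -0.2]
width: 0.0858
```

```bash
python3 n.py .4808 -.288 .25 -.0176
```

```text
1.85 [ 0.4596 -0.1446  0.2449] [0.0208 0.9998 0.0001] [-0.3952  0.0291  1.9612 -0.      1.1517 -1.9451] [ 0.7189  0.481  -0.1649] [ 0.0016 -0.0655 -0.0136] 0.08580614240062145
d [-0.0206 -0.5718  0.0969] r [-0.001  -0.0002 -0.    ]
```

play_rows(
  deltas=[
    {"x":0,"y":-0.14,"z":0.03,"rx":0,"ry":0,"rz":0},
    {"x":0,"y":-0.28,"z":0.06,"rx":0,"ry":0,"rz":0},
    {"x":0,"y":-0.42,"z":0.08,"rx":0,"ry":0,"rz":0},
    {"x":0,"y":-0.54,"z":0.09,"rx":0,"ry":0,"rz":0},
    {"x":0,"y":-0.56,"z":0.1,"rx":0,"ry":0,"rz":0},
    {"x":0,"y":-0.56,"z":0.1,"rx":0,"ry":0,"rz":0},
    {"x":0,"y":-0.56,"z":0.1,"rx":0,"ry":0,"rz":0},
  ],
)

```text
time: 2.43
tool_pos: [0.4814, -0.2823, 0.2445]
eef_rot: [0.018, 1.572, -0.015]
contact_force: [-0.3, 0.6, -0.9]
width: 0.0854
```

```bash
python3 n.py .4808 -.288 .132 -.0176
python3 - <<'E'
from plant import get_image
import cv2,numpy as np
for n in("scene","top"):
    d=get_image(n); np.savez(n+"1.npz",**d)
    c=d["color"]; c=c[140:260,240:400] if n=="scene" else c[140:260,290:420]
    cv2.imwrite(f"pics/{n}1.png",cv2.resize(c,None,fx=4,fy=4,interpolation=cv2.INTER_CUBIC))
E
```

```text
2.4333 [ 0.4814 -0.2823  0.2445] [0.0206 0.9998 0.0018] [-0.6088  0.1821  1.7925  0.0007  1.1692 -2.1593] [-0.2863  0.6005 -0.8907] [0.0225 0.0325 0.0249] 0.08543843190349307
d [ 0.4501 -0.0235 -0.0013] r [-0.001  -0.0005 -0.0006]
```

View pics/scene1.png

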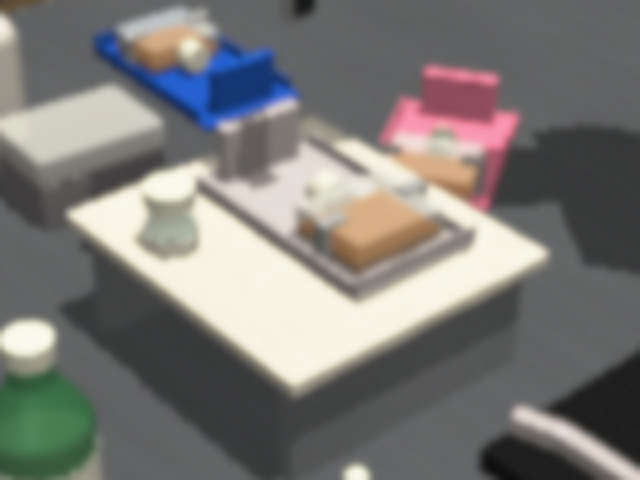

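View pics/top1.png

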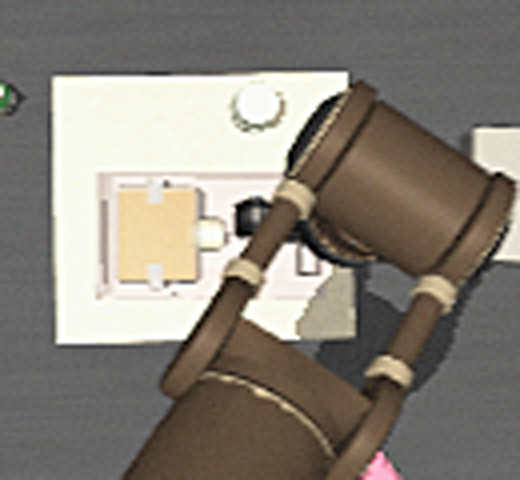

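play_rows(
  deltas=[
    {"x":0.0,"y":-0.024,"z":0,"rx":0,"ry":0,"rz":0},
    {"x":0.1,"y":-0.024,"z":0,"rx":0,"ry":0,"rz":0},
    {"x":0.2,"y":-0.024,"z":0,"rx":0,"ry":0,"rz":0},
    {"x":0.3,"y":-0.024,"z":0,"rx":0,"ry":0,"rz":0},
    {"x":0.38,"y":-0.024,"z":0,"rx":0,"ry":0,"rz":0},
    {"x":0.42,"y":-0.024,"z":0,"rx":0,"ry":0,"rz":0},
    {"x":0.445,"y":-0.024,"z":0,"rx":0,"ry":0,"rz":0},
    {"x":0.445,"y":-0.024,"z":0,"rx":0,"ry":0,"rz":0},
  ],
)

```text
time: 3.2
tool_pos: [0.4813, -0.2881, 0.1331]
eef_rot: [0.016, 1.572, -0.014]
contact_force: [0.1, 0.3, 0.0]
width: 0.0855
```

```bash
python3 n.py .4808 -.288 .132 -.0176
python3 - <<'E'
from plant import get_image
import cv2,numpy as np
d=get_image("scene"); np.savez("scene2.npz",**d)
c=d["color"][130:250,240:400]
cv2.imwrite(f"pics/scene2.png",cv2.resize(c,None,fx=4,fy=4,interpolation=cv2.INTER_CUBIC))
E
```

```text
3.2 [ 0.4813 -0.2881  0.1331] [0.019  0.9998 0.0012] [-0.617   0.3216  1.8681 -0.      0.954  -2.1687] [0.1487 0.2741 0.0332] [0.0349 0.0651 0.02  ] 0.08554898795839647
d [ 0.0042  0.0005 -0.002 ] r [-0.0005 -0.0006 -0.0004]
```

View pics/scene2.png

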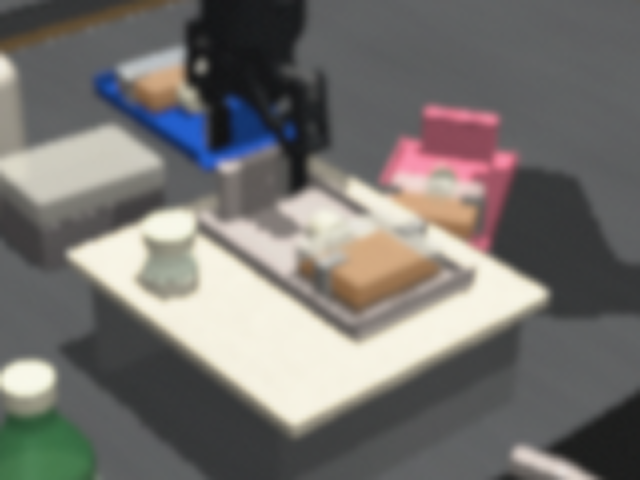

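The picture shows the open fingers straddling the handle, one finger at about (218,120) and the other at (310,130) in the crop, with the jar and flask clear. I'll close the gripper now.

play_rows(
  deltas=[
    {"x":0,"y":0,"z":0,"rx":0,"ry":0,"rz":0},
    {"x":0,"y":0,"z":0,"rx":0,"ry":0,"rz":0},
    {"x":0,"y":0,"z":0,"rx":0,"ry":0,"rz":0},
    {"x":0,"y":0,"z":0,"rx":0,"ry":0,"rz":0},
    {"x":0,"y":0,"z":0,"rx":0,"ry":0,"rz":0},
    {"x":0,"y":0,"z":0,"rx":0,"ry":0,"rz":0},
    {"x":0,"y":0,"z":0,"rx":0,"ry":0,"rz":0},
    {"x":0,"y":0,"z":0,"rx":0,"ry":0,"rz":0},
    {"x":0,"y":0,"z":0,"rx":0,"ry":0,"rz":0},
    {"x":0,"y":0,"z":0,"rx":0,"ry":0,"rz":0},
  ],
  grip=255,
  grip_force=80,
)

```text
time: 4.08
tool_pos: [0.4821, -0.2881, 0.1347]
eef_rot: [0.017, 1.571, -0.015]
contact_force: [-0.4, 4.4, 5.5]
width: 0.0105
```

```bash
python3 n.py .4808 -.288 .132 -.0176
```

```text
4.0833 [ 0.4821 -0.2881  0.1347] [0.0202 0.9998 0.0017] [-0.617   0.3196  1.8667  0.0018  0.9561 -2.1686] [-0.417   4.3979  5.4673] [0.762  0.1158 0.0047] 0.010548654336592331
d [ 0.011   0.0002 -0.005 ] r [-0.0008  0.0001 -0.0005]
```

play_rows(
  deltas=[
    {"x":0.002,"y":0.008,"z":0,"rx":0,"ry":0,"rz":0},
    {"x":0.004,"y":0.024,"z":-0.001,"rx":-0.001,"ry":0,"rz":0},
    {"x":0.004,"y":0.04,"z":-0.003,"rx":-0.002,"ry":0,"rz":0},
    {"x":0.004,"y":0.058,"z":-0.005,"rx":-0.003,"ry":0,"rz":0},
    {"x":0.004,"y":0.076,"z":-0.007,"rx":-0.004,"ry":0,"rz":0},
    {"x":0.004,"y":0.094,"z":-0.009,"rx":-0.005,"ry":0,"rz":0},
    {"x":0.004,"y":0.112,"z":-0.011,"rx":-0.006,"ry":0,"rz":0},
    {"x":0.004,"y":0.13,"z":-0.013,"rx":-0.007,"ry":0,"rz":0},
    {"x":0.004,"y":0.148,"z":-0.015,"rx":-0.008,"ry":0,"rz":0},
    {"x":0.004,"y":0.166,"z":-0.017,"rx":-0.009,"ry":0,"rz":0},
  ],
)

```text
time: 4.92
tool_pos: [0.4802, -0.2501, 0.1348]
eef_rot: [-0.012, 1.566, 0.003]
contact_force: [1.4, -5.3, 3.3]
width: 0.0108
```

```bash
python3 n.py .4756 -.2 .132 .0182
```

```text
4.9167 [ 0.4802 -0.2501  0.1348] [-0.009   0.9999 -0.0058] [-0.5592  0.2808  1.919  -0.0031  0.9349 -2.1372] [ 1.3981 -5.2978  3.2675] [-0.3363  0.1647  0.0331] 0.01081952097762175
d [ 0.0099  0.2007 -0.0168] r [-0.0029  0.0014  0.0019]
```

play_rows(
  deltas=[
    {"x":0.002,"y":0.018,"z":-0.002,"rx":-0.001,"ry":0,"rz":0},
    {"x":0.004,"y":0.036,"z":-0.004,"rx":-0.002,"ry":0,"rz":0},
    {"x":0.006,"y":0.054,"z":-0.006,"rx":-0.003,"ry":0,"rz":0},
    {"x":0.006,"y":0.072,"z":-0.008,"rx":-0.003,"ry":0,"rz":0},
    {"x":0.006,"y":0.09,"z":-0.01,"rx":-0.003,"ry":0,"rz":0},
    {"x":0.006,"y":0.108,"z":-0.012,"rx":-0.003,"ry":0,"rz":0},
    {"x":0.006,"y":0.126,"z":-0.014,"rx":-0.003,"ry":0,"rz":0},
    {"x":0.006,"y":0.144,"z":-0.016,"rx":-0.003,"ry":0,"rz":0},
    {"x":0.006,"y":0.16,"z":-0.016,"rx":-0.003,"ry":0,"rz":0},
    {"x":0.006,"y":0.16,"z":-0.016,"rx":-0.003,"ry":0,"rz":0},
  ],
)

```text
time: 5.75
tool_pos: [0.4769, -0.2108, 0.1347]
eef_rot: [-0.021, 1.565, 0.01]
contact_force: [0.4, -5.6, 8.9]
width: 0.0106
```

```bash
python3 n.py .4755 -.2 .132 .0182
python3 - <<'E'
from plant import get_image
import cv2,numpy as np
for n in("scene","top"):
    d=get_image(n); np.savez(n+"3.npz",**d)
    c=d["color"]; c=c[130:270,240:420] if n=="scene" else c[140:260,180:400]
    cv2.imwrite(f"pics/{n}3.png",cv2.resize(c,None,fx=3.6,fy=3.6,interpolation=cv2.INTER_CUBIC))
E
```

```text
5.75 [ 0.4769 -0.2108  0.1347] [-0.0197  0.9998 -0.0075] [-0.4977  0.2446  1.9667 -0.0044  0.9213 -2.0855] [ 0.4404 -5.5578  8.9455] [-0.2308  0.4378  0.1121] 0.010615021060749116
d [ 0.0105  0.0434 -0.0048] r [0.0005 0.0019 0.0024]
```

View pics/scene3.png

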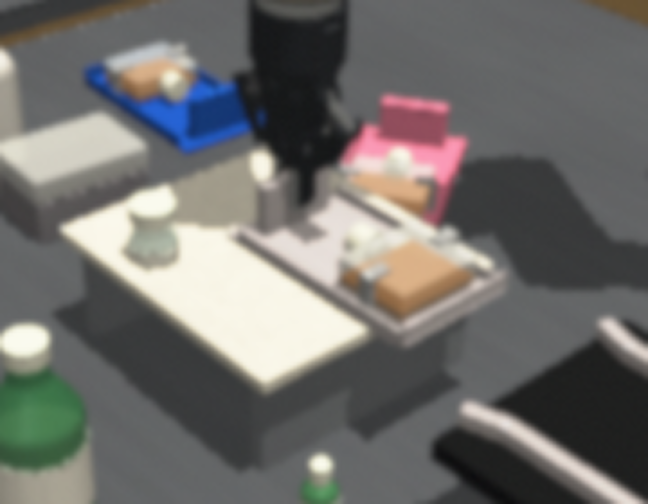

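View pics/top3.png

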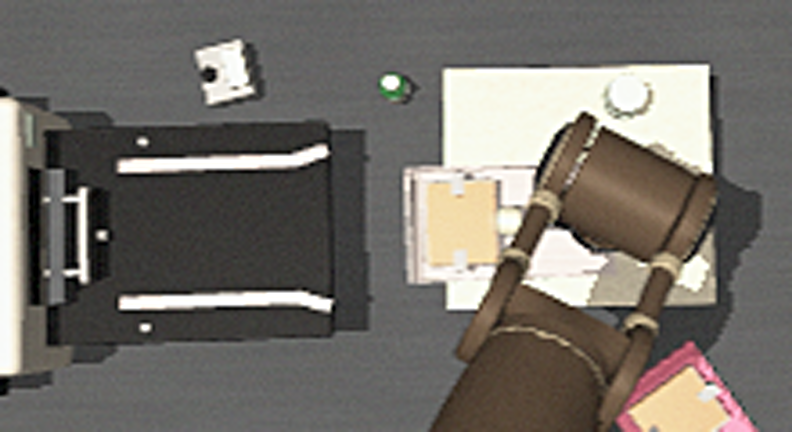

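Run:
```python
from h import *
np.set_printoptions(precision=4,suppress=True)
d=load("top3.npz");P=pts(d);H=P[...,2]
g=cv2.cvtColor(d["color"],cv2.COLOR_BGR2GRAY).astype(int)
for u in (295,297,299,301): print(u,g[182:224,u])
xs=[]
for u in range(294,303):
    c=g[:,u]; up=[i for i in range(180,195) if c[i]>140][0]; lo=[i for i in range(224,208,-1) if c[i]>140][0]
    f=lambda i,s: i+s*(140-c[i])/(c[i+s]-c[i])
    a=ray(d,u,f(up,-1),.112);b=ray(d,u,f(lo,1),.112); m=(a+b)/2; print(u,m[:2],"w",a[0]-b[0],"off stage line",(m[0]-(.472-.0182*m[1]))*1000)
for v in (188,195,200,205,212):
    c=g[v]; i=[k for k in range(284,300) if c[k]>140][0]; print("nose",ray(d,i-(c[i]-140)/(c[i]-c[i-1]),v,.121)[:2])
```

```text
295 [102 106 106  92 142 192 222 227 162 169 167 166 169 170 168 167 167 169
 170 170 171 165 165 166 161 167 167 163 163 166 164 166 164 163 168 166
 158  96 103 101 103 103]
297 [105 103  98  90 198 193 249 246 230 240 236 237 236 238 237 240 229 234
 230 233 231 228 225 223 224 220 217 221 218 204 201 230 229 227 232 204
 199  88  99 105 107 100]
299 [101 102 102  90 197 192 250 249 225 223 217 220 218 221 219 221 222 220
 220 222 222 223 222 226 225 230 230 230 228 234 234 222 240 249 253 221
 173  93 102 105 106  99]
301 [ 98  93  99  86 196 224 250 252 182 221 219 221 222 222 222 222 219 221
 222 223 222 221 222 222 223 223 223 224 222 221 226 189 220 249 254 221
 139  89 100 104 105  98]
294 [ 0.4719 -0.0369] w 0.11288457881555569 off stage line -0.8068168966486877
295 [ 0.4719 -0.0403] w 0.11210662123651327 off stage line -0.7989848882256068
296 [ 0.4719 -0.0438] w 0.11411101098149545 off stage line -0.8485467543383751
297 [ 0.4723 -0.0472] w 0.11467747915178644 off stage line -0.5851241879161195
298 [ 0.4723 -0.0507] w 0.11466015964612808 off stage line -0.6681708411806486
299 [ 0.4724 -0.0542] w 0.11425719976650744 off stage line -0.6260385368262456
300 [ 0.4731 -0.0577] w 0.11264089698943369 off stage line 0.028401199628325102
301 [ 0.4729 -0.0611] w 0.1127164773611094 off stage line -0.17424247647174207
302 [ 0.4728 -0.0646] w 0.11214403991731448 off stage line -0.41185664595705385
nose [ 0.5203 -0.0297]
nose [ 0.496  -0.0292]
nose [ 0.4788 -0.0303]
nose [ 0.4616 -0.0299]
nose [ 0.4375 -0.031 ]
```

play_rows(
  deltas=[
    {"x":0.002,"y":0.01,"z":0,"rx":0,"ry":0,"rz":0},
    {"x":0.004,"y":0.028,"z":0,"rx":0,"ry":0,"rz":0},
    {"x":0.004,"y":0.046,"z":0,"rx":0,"ry":0,"rz":0},
    {"x":0.004,"y":0.064,"z":0,"rx":0,"ry":0,"rz":0},
    {"x":0.004,"y":0.082,"z":0,"rx":0,"ry":0,"rz":0},
    {"x":0.004,"y":0.1,"z":0,"rx":0,"ry":0,"rz":0},
    {"x":0.004,"y":0.118,"z":0,"rx":0,"ry":0,"rz":0},
    {"x":0.004,"y":0.136,"z":0,"rx":0,"ry":0,"rz":0},
    {"x":0.004,"y":0.154,"z":0,"rx":0,"ry":0,"rz":0},
    {"x":0.004,"y":0.16,"z":0,"rx":0,"ry":0,"rz":0},
  ],
)

```text
time: 6.68
tool_pos: [0.4773, -0.1721, 0.1348]
eef_rot: [-0.024, 1.563, 0.008]
contact_force: [0.5, -10.1, 13.9]
width: 0.0109
```

```bash
python3 n.py .4755 -.17 .132 .0182
```

```text
6.6833 [ 0.4773 -0.1721  0.1348] [-0.0207  0.9997 -0.01  ] [-0.4285  0.218   2.0003 -0.007   0.9116 -2.0159] [  0.4963 -10.0601  13.8676] [-0.7578  0.6826  0.243 ] 0.010933186318545242
d [ 0.0112  0.0085 -0.007 ] r [0.0008 0.0026 0.0032]
```

play_rows(
  deltas=[
    {"x":0,"y":0.012,"z":0,"rx":0,"ry":0,"rz":0},
    {"x":0,"y":0.03,"z":-0.001,"rx":0,"ry":0,"rz":0},
    {"x":0,"y":0.048,"z":-0.002,"rx":0,"ry":0,"rz":0},
    {"x":0,"y":0.066,"z":-0.003,"rx":0,"ry":0,"rz":0},
    {"x":0,"y":0.084,"z":-0.004,"rx":0,"ry":0,"rz":0},
    {"x":0,"y":0.1,"z":-0.005,"rx":0,"ry":0,"rz":0},
    {"x":0,"y":0.108,"z":-0.005,"rx":0,"ry":0,"rz":0},
    {"x":0,"y":0.108,"z":-0.005,"rx":0,"ry":0,"rz":0},
  ],
)

```text
time: 7.35
tool_pos: [0.476, -0.1452, 0.1351]
eef_rot: [-0.025, 1.562, 0.009]
contact_force: [0.5, -8.2, 14.0]
width: 0.0107
```

```bash
python3 n.py .4755 -.17 .132 .0182
python3 - <<'E'
from plant import get_image
import cv2,numpy as np
for n in("scene","top"):
    d=get_image(n); np.savez(n+"4.npz",**d)
    c=d["color"]; c=c[150:290,280:460] if n=="scene" else c[140:260,180:400]
    cv2.imwrite(f"pics/{n}4.png",cv2.resize(c,None,fx=3.6,fy=3.6,interpolation=cv2.INTER_CUBIC))
E
```

```text
7.35 [ 0.476  -0.1452  0.1351] [-0.0213  0.9997 -0.0104] [-0.3799  0.1999  2.0223 -0.0077  0.9071 -1.9673] [ 0.4731 -8.2192 13.9649] [-0.8486  0.6896  0.2652] 0.010718047040615816
d [ 0.0133 -0.0991 -0.0041] r [0.001  0.0028 0.0033]
```

View pics/scene4.png

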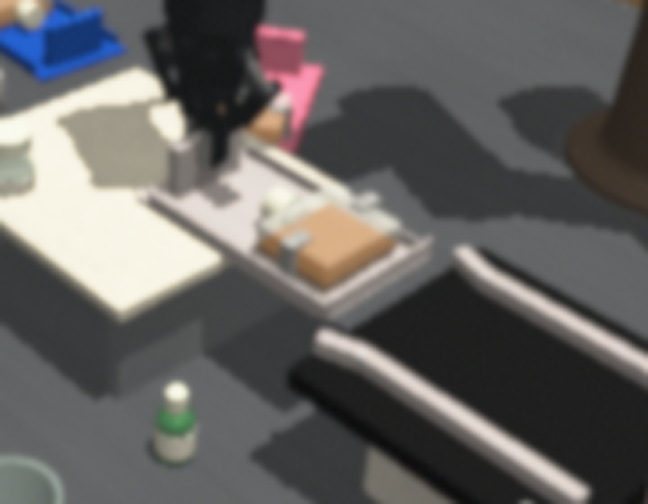

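View pics/top4.png

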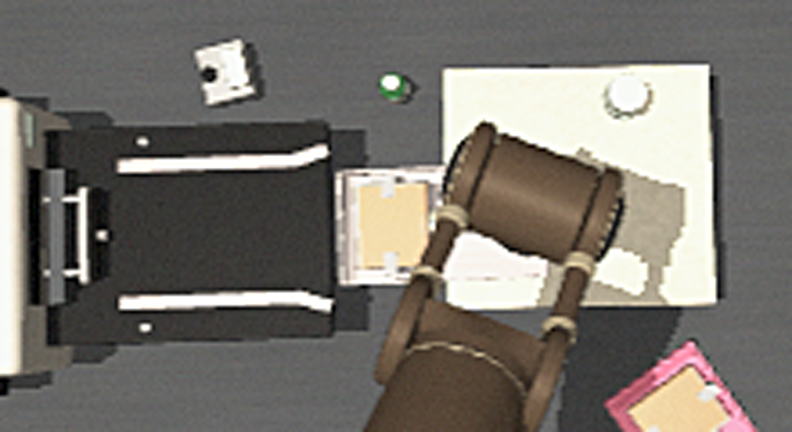

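```bash
cat > tilt.py <<'E'
from h import *
import sys
def run(f):
    d=load(f);P=pts(d)
    hsv=cv2.cvtColor(d["color"],cv2.COLOR_BGR2HSV); m=(hsv[...,0]>8)&(hsv[...,0]<25)&(hsv[...,1]>60)&(P[...,2]>.11)&(P[...,2]<.16)&(P[...,0]>.43)&(P[...,0]<.53)&(P[...,1]>-.25)&(P[...,1]<.35)
    m=cv2.erode(m.astype(np.uint8),np.ones((3,3)))>0
    q=P[m]; A=np.c_[q[:,:2]-q[:,:2].mean(0),np.ones(len(q))]; s=np.linalg.lstsq(A,q[:,2],rcond=None)[0]; print(f,len(q),"slope x,y",s[:2],"h",s[2],"se",q[:,2].std()/np.sqrt(len(q))/.02,q.mean(0))
for f in sys.argv[1:]: run(f)
E
python3 tilt.py top0.npz top3.npz top4.npz
```

```text
top0.npz 256 slope x,y [-0.0151408   0.00871732] h 0.1338384160380222 se 0.007716962008489316 [ 0.48247536 -0.15721334  0.13383842]
top3.npz 282 slope x,y [ 0.00358553 -0.00178155] h 0.13397001940524672 se 0.007805444529912096 [ 0.47297687 -0.08610665  0.13397002]
top4.npz 249 slope x,y [-0.00520378  0.00040528] h 0.133408753654503 se 0.008370205041784855 [ 0.47226695 -0.02234808  0.13340875]
```

play_rows(
  deltas=[
    {"x":0,"y":0.01,"z":0,"rx":0,"ry":0,"rz":0},
    {"x":0,"y":0.026,"z":0,"rx":0,"ry":0,"rz":0},
    {"x":0,"y":0.042,"z":0,"rx":0,"ry":0,"rz":0},
    {"x":0,"y":0.058,"z":0,"rx":0,"ry":0,"rz":0},
    {"x":0,"y":0.074,"z":0,"rx":0,"ry":0,"rz":0},
    {"x":0,"y":0.09,"z":0,"rx":0,"ry":0,"rz":0},
    {"x":0,"y":0.106,"z":0,"rx":0,"ry":0,"rz":0},
    {"x":0,"y":0.122,"z":0,"rx":0,"ry":0,"rz":0},
    {"x":0,"y":0.138,"z":0,"rx":0,"ry":0,"rz":0},
    {"x":0,"y":0.15,"z":0,"rx":0,"ry":0,"rz":0},
  ],
)

```text
time: 8.28
tool_pos: [0.4757, -0.1083, 0.1353]
eef_rot: [-0.027, 1.561, 0.008]
contact_force: [-0.4, -10.8, 14.6]
width: 0.0109
```

```bash
python3 n.py .4735 -.1 .132 .0182
```

```text
8.2833 [ 0.4757 -0.1083  0.1353] [-0.0223  0.9997 -0.012 ] [-0.3079  0.1817  2.0443 -0.0104  0.9026 -1.8946] [ -0.414  -10.7806  14.5981] [-1.9721  0.6765  0.2116] 0.010862394982842208
d [ 0.0126  0.0334 -0.0083] r [0.0013 0.0031 0.0038]
```

play_rows(
  deltas=[
    {"x":0,"y":0.014,"z":-0.001,"rx":0,"ry":0,"rz":0},
    {"x":0,"y":0.03,"z":-0.002,"rx":0,"ry":0,"rz":0},
    {"x":0,"y":0.046,"z":-0.003,"rx":0,"ry":0,"rz":0},
    {"x":0,"y":0.062,"z":-0.004,"rx":0,"ry":0,"rz":0},
    {"x":0,"y":0.078,"z":-0.005,"rx":0,"ry":0,"rz":0},
    {"x":0,"y":0.09,"z":-0.005,"rx":0,"ry":0,"rz":0},
    {"x":0,"y":0.09,"z":-0.005,"rx":0,"ry":0,"rz":0},
    {"x":0,"y":0.09,"z":-0.005,"rx":0,"ry":0,"rz":0},
  ],
)

```text
time: 8.95
tool_pos: [0.4738, -0.0848, 0.1349]
eef_rot: [-0.025, 1.561, 0.01]
contact_force: [0.7, -6.6, 15.1]
width: 0.0107
```

```bash
python3 n.py .4735 -.1 .132 .0182
python3 - <<'E'
from plant import get_image
import cv2,numpy as np
for n in("scene","top"):
    d=get_image(n); np.savez(n+"5.npz",**d)
    c=d["color"]; c=c[170:310,300:480] if n=="scene" else c[140:260,180:400]
    cv2.imwrite(f"pics/{n}5.png",cv2.resize(c,None,fx=3.6,fy=3.6,interpolation=cv2.INTER_CUBIC))
E
python3 tilt.py top5.npz
```

```text
8.95 [ 0.4738 -0.0848  0.1349] [-0.0217  0.9997 -0.0096] [-0.2633  0.1711  2.0581 -0.0085  0.9009 -1.8507] [ 0.7107 -6.5858 15.1117] [-1.4744  0.6072  0.2332] 0.010677528284615464
d [ 0.0121 -0.0608 -0.0028] r [0.0011 0.0029 0.003 ]
top5.npz 209 slope x,y [ 0.01535321 -0.01025345] h 0.13234159700422396 se 0.008887265155830338 [0.47028601 0.04276678 0.1323416 ]
```

View pics/scene5.png

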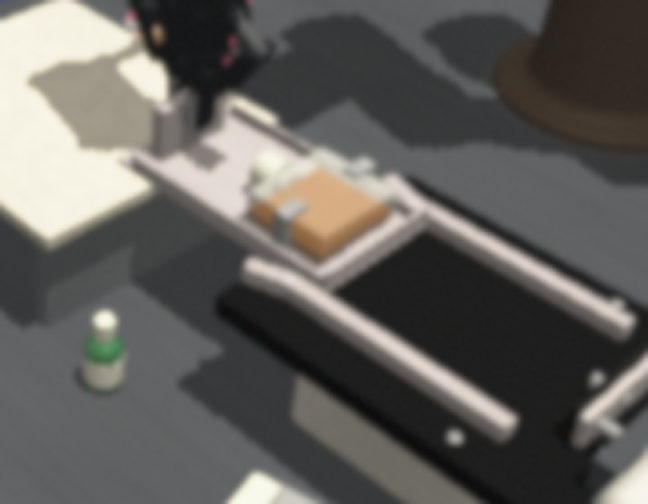

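View pics/top5.png

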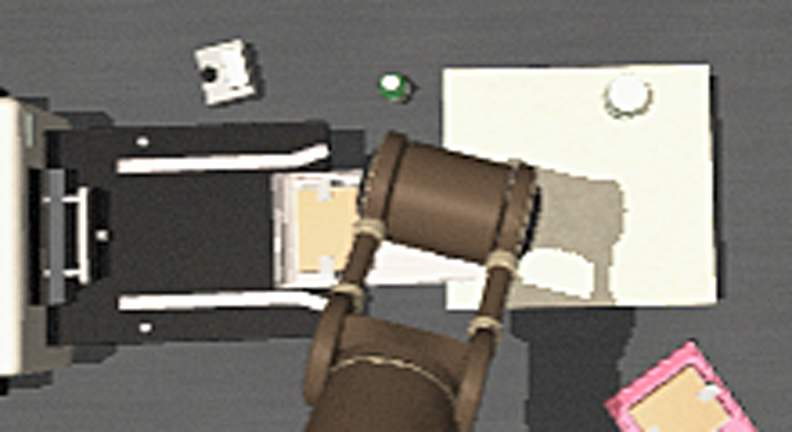

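The nose is now over the stage between the guides, at about (277,230) in the top crop, and the tail is still on the shelf. The tray is level. I'll ease the down-press before the tail leaves the shelf.

play_rows(
  deltas=[
    {"x":-0.001,"y":0.012,"z":0,"rx":0,"ry":0,"rz":0},
    {"x":-0.002,"y":0.026,"z":0,"rx":0,"ry":0,"rz":0},
    {"x":-0.003,"y":0.04,"z":0,"rx":0,"ry":0,"rz":0},
    {"x":-0.004,"y":0.054,"z":0,"rx":0,"ry":0,"rz":0},
    {"x":-0.005,"y":0.068,"z":0,"rx":0,"ry":0,"rz":0},
    {"x":-0.006,"y":0.082,"z":0,"rx":0,"ry":0,"rz":0},
    {"x":-0.007,"y":0.096,"z":0,"rx":0,"ry":0,"rz":0},
    {"x":-0.008,"y":0.11,"z":0,"rx":0,"ry":0,"rz":0},
    {"x":-0.008,"y":0.12,"z":0,"rx":0,"ry":0,"rz":0},
    {"x":-0.008,"y":0.12,"z":0,"rx":0,"ry":0,"rz":0},
  ],
)

```text
time: 9.88
tool_pos: [0.471, -0.0529, 0.1345]
eef_rot: [-0.021, 1.566, 0.012]
contact_force: [-0.0, -4.9, 6.8]
width: 0.0108
```

```bash
python3 n.py .4735 -.054 .132 .0182
```

```text
9.8833 [ 0.471  -0.0529  0.1345] [-0.0205  0.9998 -0.0058] [-0.2007  0.1612  2.0709 -0.0059  0.9037 -1.7884] [-0.0458 -4.8787  6.7592] [-1.0423  0.2874  0.0667] 0.010811136886953872
d [ 0.0102 -0.0047  0.0097] r [0.0007 0.0015 0.0018]
```

play_rows(
  deltas=[
    {"x":-0.001,"y":0.012,"z":0.001,"rx":0,"ry":0,"rz":0},
    {"x":-0.002,"y":0.026,"z":0.002,"rx":0,"ry":0,"rz":0},
    {"x":-0.002,"y":0.04,"z":0.003,"rx":0,"ry":0,"rz":0},
    {"x":-0.002,"y":0.054,"z":0.004,"rx":0,"ry":0,"rz":0},
    {"x":-0.002,"y":0.068,"z":0.005,"rx":0,"ry":0,"rz":0},
    {"x":-0.002,"y":0.082,"z":0.006,"rx":0,"ry":0,"rz":0},
    {"x":-0.002,"y":0.096,"z":0.006,"rx":0,"ry":0,"rz":0},
    {"x":-0.002,"y":0.096,"z":0.006,"rx":0,"ry":0,"rz":0},
  ],
)

```text
time: 10.55
tool_pos: [0.4696, -0.0255, 0.1327]
eef_rot: [-0.013, 1.571, 0.015]
contact_force: [-0.3, 0.2, -0.3]
width: 0.0108
```

```bash
python3 n.py .4735 -.054 .132 .0182
python3 - <<'E'
from plant import get_image
import cv2,numpy as np
for n in("scene","top"):
    d=get_image(n); np.savez(n+"6.npz",**d)
    c=d["color"]; c=c[170:310,300:480] if n=="scene" else c[140:260,180:400]
    cv2.imwrite(f"pics/{n}6.png",cv2.resize(c,None,fx=3.6,fy=3.6,interpolation=cv2.INTER_CUBIC))
E
python3 tilt.py top6.npz
```

```text
10.55 [ 0.4696 -0.0255  0.1327] [-0.018   0.9998  0.0009] [-0.1475  0.1606  2.0762  0.0011  0.9054 -1.7369] [-0.3259  0.1839 -0.3282] [-0.123  -0.0025  0.0105] 0.010825282773385398
d [ 0.0027 -0.1142  0.0137] r [-0.0001 -0.0001 -0.0003]
top6.npz 149 slope x,y [-0.01537696 -0.04405496] h 0.13196839466544538 se 0.010778703130541464 [0.46813098 0.10895883 0.13196839]
```

View pics/scene6.png

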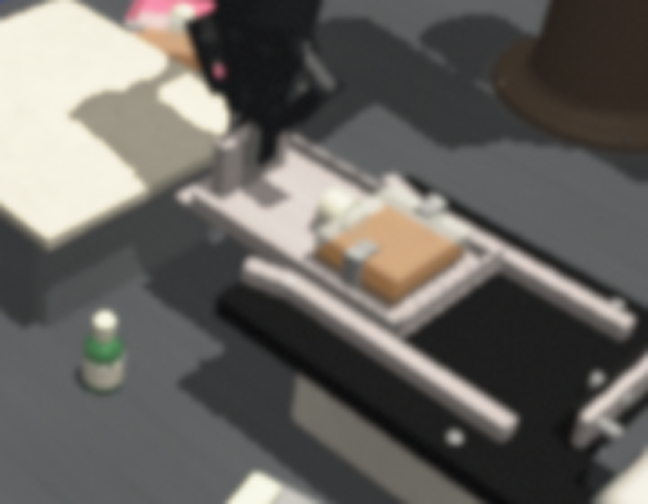

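View pics/top6.png

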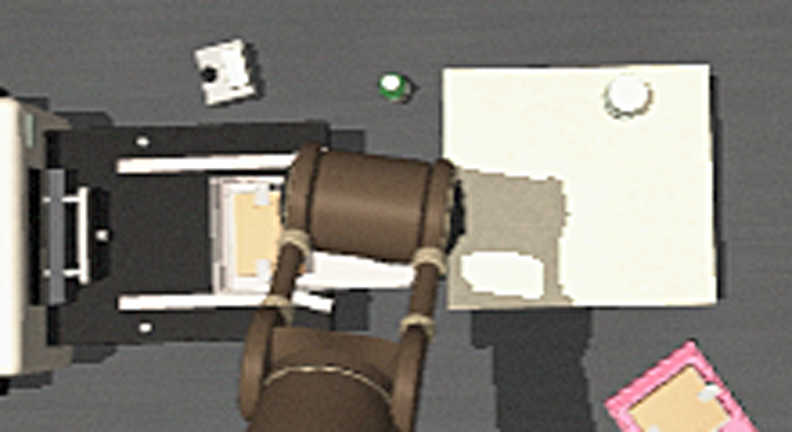

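play_rows(
  deltas=[
    {"x":0,"y":0.012,"z":0.001,"rx":0,"ry":0,"rz":0},
    {"x":0,"y":0.03,"z":0.003,"rx":0,"ry":0,"rz":0},
    {"x":0,"y":0.048,"z":0.005,"rx":0,"ry":0,"rz":0},
    {"x":0,"y":0.066,"z":0.007,"rx":0,"ry":0,"rz":0},
    {"x":0,"y":0.084,"z":0.008,"rx":0,"ry":0,"rz":0},
    {"x":0,"y":0.102,"z":0.008,"rx":0,"ry":0,"rz":0},
    {"x":0,"y":0.12,"z":0.008,"rx":0,"ry":0,"rz":0},
    {"x":0,"y":0.138,"z":0.008,"rx":0,"ry":0,"rz":0},
    {"x":0,"y":0.156,"z":0.008,"rx":0,"ry":0,"rz":0},
    {"x":0,"y":0.17,"z":0.008,"rx":0,"ry":0,"rz":0},
  ],
)

```text
time: 11.48
tool_pos: [0.471, 0.0166, 0.133]
eef_rot: [-0.014, 1.571, 0.014]
contact_force: [-0.6, -2.4, -1.1]
width: 0.0103
```

```bash
python3 n.py .4735 0.02 .132 .0182
```

```text
11.4833 [0.471  0.0166 0.133 ] [-0.018   0.9998  0.0001] [-0.0572  0.1618  2.0741  0.0001  0.9059 -1.646 ] [-0.6166 -2.4248 -1.0818] [-0.4548  0.0016 -0.0271] 0.010339172293227492
d [0.004  0.0132 0.0103] r [-0.0001 -0.     -0.    ]
```

play_rows(
  deltas=[
    {"x":0,"y":0.012,"z":0,"rx":0,"ry":0,"rz":0},
    {"x":0,"y":0.028,"z":0,"rx":0,"ry":0,"rz":0},
    {"x":0,"y":0.044,"z":0,"rx":0,"ry":0,"rz":0},
    {"x":0,"y":0.06,"z":0,"rx":0,"ry":0,"rz":0},
    {"x":0,"y":0.076,"z":0,"rx":0,"ry":0,"rz":0},
    {"x":0,"y":0.09,"z":0,"rx":0,"ry":0,"rz":0},
    {"x":0,"y":0.1,"z":0,"rx":0,"ry":0,"rz":0},
    {"x":0,"y":0.11,"z":0,"rx":0,"ry":0,"rz":0},
    {"x":0,"y":0.12,"z":0,"rx":0,"ry":0,"rz":0},
    {"x":0,"y":0.128,"z":0,"rx":0,"ry":0,"rz":0},
  ],
)

```text
time: 12.32
tool_pos: [0.4704, 0.0483, 0.133]
eef_rot: [-0.014, 1.571, 0.014]
contact_force: [1.1, -2.8, -1.0]
width: 0.0107
```

```bash
python3 n.py .471 0.05 .132 .0182
python3 - <<'E'
from plant import get_image
import cv2,numpy as np
for n in("scene","top"):
    d=get_image(n); np.savez(n+"7.npz",**d)
    c=d["color"]; c=c[190:330,360:540] if n=="scene" else c[140:260,180:320]
    cv2.imwrite(f"pics/{n}7.png",cv2.resize(c,None,fx=4.4,fy=4.2,interpolation=cv2.INTER_CUBIC))
E
```

```text
12.3167 [0.4704 0.0483 0.133 ] [-0.0178  0.9998 -0.    ] [ 0.0102  0.1648  2.0705 -0.      0.9064 -1.5785] [ 1.0906 -2.7628 -0.9986] [-0.4261 -0.0108 -0.0298] 0.010679373644159072
d [0.004  0.0068 0.0024] r [-0.0001 -0.      0.    ]
```

View pics/scene7.png

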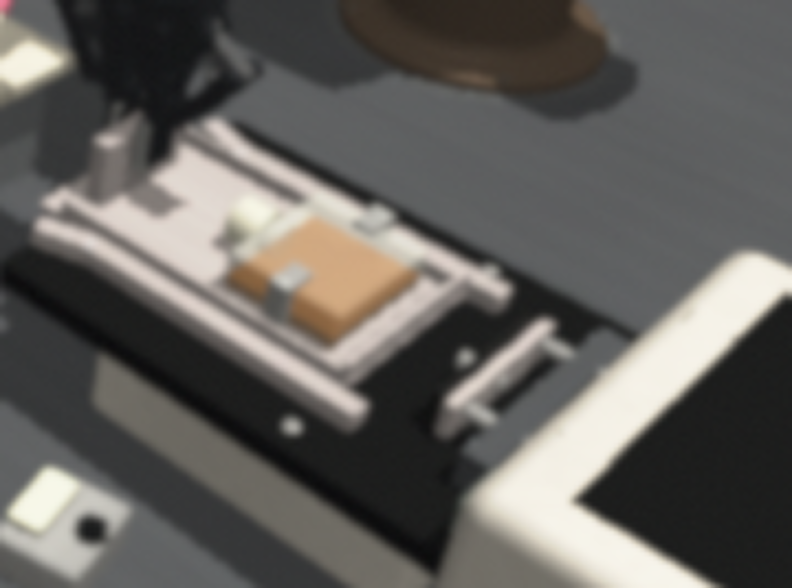

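View pics/top7.png

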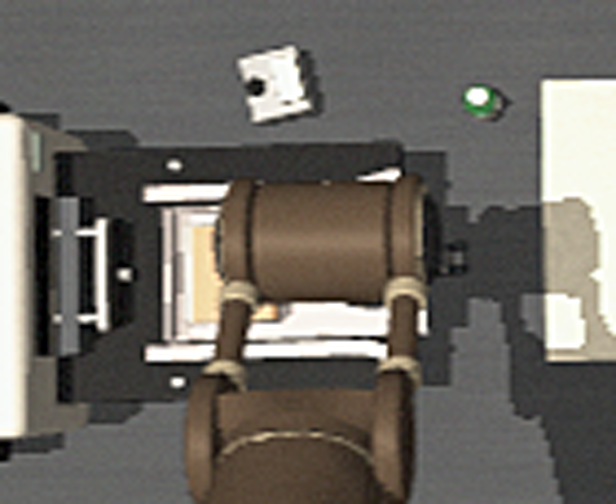

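play_rows(
  deltas=[
    {"x":0,"y":0.008,"z":0,"rx":0,"ry":0,"rz":0},
    {"x":0,"y":0.016,"z":0,"rx":0,"ry":0,"rz":0},
    {"x":0,"y":0.024,"z":0,"rx":0,"ry":0,"rz":0},
    {"x":0,"y":0.032,"z":0,"rx":0,"ry":0,"rz":0},
    {"x":0,"y":0.038,"z":0,"rx":0,"ry":0,"rz":0},
    {"x":0,"y":0.044,"z":0,"rx":0,"ry":0,"rz":0},
    {"x":0,"y":0.048,"z":0,"rx":0,"ry":0,"rz":0},
    {"x":0,"y":0.052,"z":0,"rx":0,"ry":0,"rz":0},
    {"x":0,"y":0.056,"z":0,"rx":0,"ry":0,"rz":0},
  ],
)

```text
time: 13.17
tool_pos: [0.4702, 0.0621, 0.133]
eef_rot: [-0.014, 1.571, 0.014]
contact_force: [-0.1, -2.9, -1.2]
width: 0.0105
```

play_rows(
  deltas=[
    {"x":0,"y":0.002,"z":0,"rx":0,"ry":0,"rz":0},
    {"x":0,"y":0.004,"z":0,"rx":0,"ry":0,"rz":0},
    {"x":0,"y":0.006,"z":0,"rx":0,"ry":0,"rz":0},
    {"x":0,"y":0.008,"z":0,"rx":0,"ry":0,"rz":0},
  ],
)

```text
time: 13.5
tool_pos: [0.4702, 0.0641, 0.133]
eef_rot: [-0.014, 1.571, 0.014]
contact_force: [-0.3, -2.4, -1.1]
width: 0.0106
```

play_rows(
  deltas=[
    {"x":0,"y":0.002,"z":0,"rx":0,"ry":0,"rz":0},
    {"x":0,"y":0.004,"z":0,"rx":0,"ry":0,"rz":0},
  ],
)

```text
time: 13.67
tool_pos: [0.4702, 0.0651, 0.133]
eef_rot: [-0.014, 1.571, 0.014]
contact_force: [0.9, -2.3, -1.1]
width: 0.0103
```

play_rows(
  deltas=[
    {"x":0,"y":0.002,"z":0,"rx":0,"ry":0,"rz":0},
    {"x":0,"y":0.004,"z":0,"rx":0,"ry":0,"rz":0},
  ],
)

```text
time: 13.83
tool_pos: [0.4702, 0.0661, 0.133]
eef_rot: [-0.014, 1.571, 0.014]
contact_force: [0.3, -3.2, -1.3]
width: 0.0104
```

play_rows(
  deltas=[
    {"x":0,"y":0.002,"z":0,"rx":0,"ry":0,"rz":0},
    {"x":0,"y":0.004,"z":0,"rx":0,"ry":0,"rz":0},
  ],
)

```text
time: 14.0
tool_pos: [0.4702, 0.0671, 0.133]
eef_rot: [-0.014, 1.571, 0.014]
contact_force: [-0.4, -2.1, -1.3]
width: 0.0109
```

play_rows(
  deltas=[
    {"x":0,"y":0.002,"z":0,"rx":0,"ry":0,"rz":0},
    {"x":0,"y":0.004,"z":0,"rx":0,"ry":0,"rz":0},
  ],
)

```text
time: 14.17
tool_pos: [0.4701, 0.0681, 0.133]
eef_rot: [-0.014, 1.571, 0.014]
contact_force: [-0.6, -3.6, -0.5]
width: 0.011
```

play_rows(
  deltas=[
    {"x":0,"y":0.002,"z":0,"rx":0,"ry":0,"rz":0},
    {"x":0,"y":0.004,"z":0,"rx":0,"ry":0,"rz":0},
  ],
)

```text
time: 14.33
tool_pos: [0.4701, 0.0691, 0.133]
eef_rot: [-0.014, 1.571, 0.014]
contact_force: [0.6, -3.1, -0.4]
width: 0.0108
```

play_rows(
  deltas=[
    {"x":0,"y":0.002,"z":0,"rx":0,"ry":0,"rz":0},
    {"x":0,"y":0.004,"z":0,"rx":0,"ry":0,"rz":0},
  ],
)

```text
time: 14.5
tool_pos: [0.4701, 0.0701, 0.133]
eef_rot: [-0.014, 1.571, 0.014]
contact_force: [-0.1, -2.8, -1.5]
width: 0.0108
```

play_rows(
  deltas=[
    {"x":0,"y":0.002,"z":0,"rx":0,"ry":0,"rz":0},
    {"x":0,"y":0.004,"z":0,"rx":0,"ry":0,"rz":0},
  ],
)

```text
time: 14.67
tool_pos: [0.4701, 0.0711, 0.133]
eef_rot: [-0.014, 1.571, 0.014]
contact_force: [0.0, -2.3, -2.5]
width: 0.0102
```

Run:
```python
from plant import get_image
import cv2,numpy as np
for n in("scene","top"):
    d=get_image(n); np.savez(n+"8.npz",**d)
    c=d["color"]; c=c[240:310,430:520] if n=="scene" else c[170:230,180:250]
    cv2.imwrite(f"pics/{n}8.png",cv2.resize(c,None,fx=8,fy=8,interpolation=cv2.INTER_CUBIC))
```

```text
(no output)
```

View pics/scene8.png

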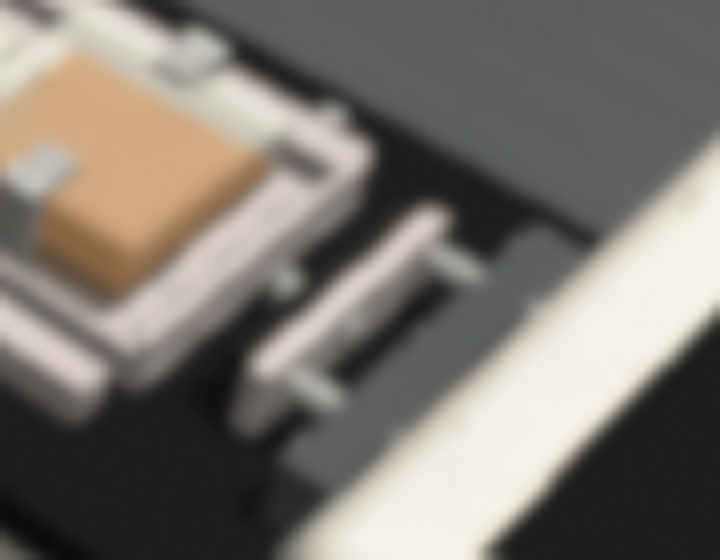

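View pics/top8.png

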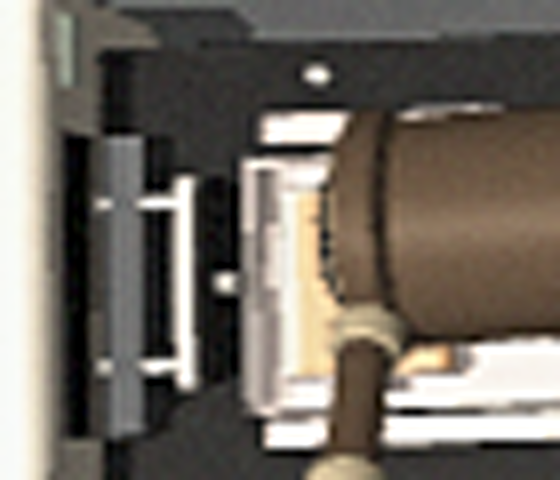

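play_rows(
  deltas=[
    {"x":0,"y":0.004,"z":0,"rx":0,"ry":0,"rz":0},
    {"x":0,"y":0.008,"z":0,"rx":0,"ry":0,"rz":0},
    {"x":0,"y":0.012,"z":0,"rx":0,"ry":0,"rz":0},
    {"x":0,"y":0.016,"z":0,"rx":0,"ry":0,"rz":0},
  ],
)

```text
time: 15.1
tool_pos: [0.47, 0.0752, 0.133]
eef_rot: [-0.014, 1.571, 0.014]
contact_force: [-0.1, -2.5, -0.2]
width: 0.011
```

play_rows(
  deltas=[
    {"x":0,"y":0.002,"z":0,"rx":0,"ry":0,"rz":0},
    {"x":0,"y":0.004,"z":0,"rx":0,"ry":0,"rz":0},
  ],
)

```text
time: 15.27
tool_pos: [0.47, 0.0761, 0.133]
eef_rot: [-0.014, 1.571, 0.014]
contact_force: [0.2, -2.1, -1.5]
width: 0.0109
```

play_rows(
  deltas=[
    {"x":0,"y":0.002,"z":0,"rx":0,"ry":0,"rz":0},
    {"x":0,"y":0.004,"z":0,"rx":0,"ry":0,"rz":0},
  ],
)

```text
time: 15.43
tool_pos: [0.47, 0.0771, 0.133]
eef_rot: [-0.014, 1.571, 0.014]
contact_force: [-0.5, -2.0, -0.2]
width: 0.0109
```

play_rows(
  deltas=[
    {"x":0,"y":0.002,"z":0,"rx":0,"ry":0,"rz":0},
    {"x":0,"y":0.004,"z":0,"rx":0,"ry":0,"rz":0},
  ],
)

```text
time: 15.6
tool_pos: [0.47, 0.0781, 0.133]
eef_rot: [-0.014, 1.571, 0.014]
contact_force: [0.6, -2.8, -0.7]
width: 0.0104
```

play_rows(
  deltas=[
    {"x":0,"y":0.002,"z":0,"rx":0,"ry":0,"rz":0},
    {"x":0,"y":0.004,"z":0,"rx":0,"ry":0,"rz":0},
  ],
)

```text
time: 15.77
tool_pos: [0.47, 0.0791, 0.133]
eef_rot: [-0.014, 1.571, 0.014]
contact_force: [0.1, -2.8, -0.7]
width: 0.0107
```

play_rows(
  deltas=[
    {"x":0,"y":0.002,"z":0,"rx":0,"ry":0,"rz":0},
    {"x":0,"y":0.004,"z":0,"rx":0,"ry":0,"rz":0},
  ],
)

```text
time: 15.93
tool_pos: [0.47, 0.0801, 0.133]
eef_rot: [-0.014, 1.571, 0.014]
contact_force: [-0.0, -3.2, -0.8]
width: 0.011
```

play_rows(
  deltas=[
    {"x":0,"y":0.002,"z":0,"rx":0,"ry":0,"rz":0},
    {"x":0,"y":0.004,"z":0,"rx":0,"ry":0,"rz":0},
  ],
)

```text
time: 16.1
tool_pos: [0.4699, 0.0811, 0.133]
eef_rot: [-0.014, 1.571, 0.014]
contact_force: [0.6, -2.9, -1.0]
width: 0.0105
```

Run:
```python
from plant import get_image
import cv2,numpy as np
for n in("scene","top"):
    d=get_image(n); np.savez(n+"9.npz",**d)
    c=d["color"]; c=c[240:310,430:520] if n=="scene" else c[170:230,180:250]
    cv2.imwrite(f"pics/{n}9.png",cv2.resize(c,None,fx=8,fy=8,interpolation=cv2.INTER_CUBIC))
```

```text
(no output)
```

View pics/scene9.png

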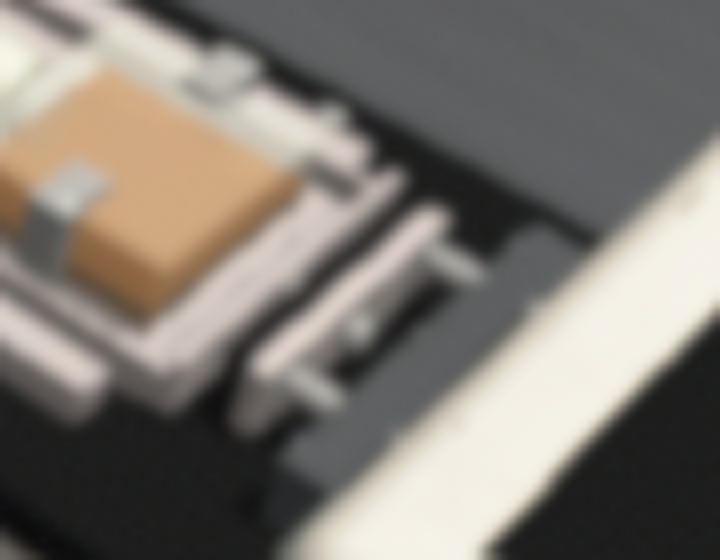

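View pics/top9.png

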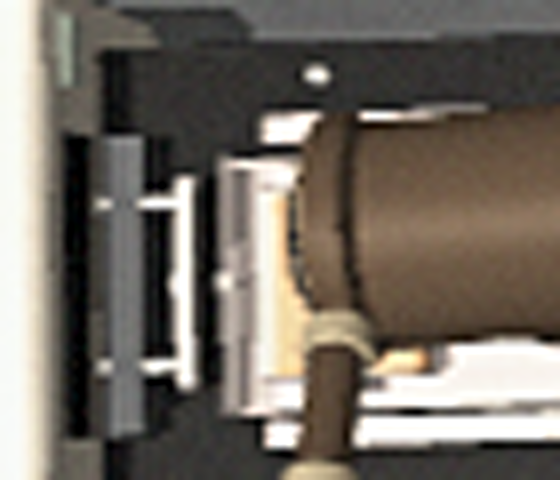

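play_rows(
  deltas=[
    {"x":0,"y":0.002,"z":0,"rx":0,"ry":0,"rz":0},
    {"x":0,"y":0.004,"z":0,"rx":0,"ry":0,"rz":0},
  ],
)

```text
time: 16.37
tool_pos: [0.4699, 0.082, 0.133]
eef_rot: [-0.014, 1.571, 0.014]
contact_force: [0.0, -2.8, -1.5]
width: 0.0109
```

play_rows(
  deltas=[
    {"x":0,"y":0.002,"z":0,"rx":0,"ry":0,"rz":0},
    {"x":0,"y":0.004,"z":0,"rx":0,"ry":0,"rz":0},
  ],
)

```text
time: 16.53
tool_pos: [0.4699, 0.0831, 0.133]
eef_rot: [-0.014, 1.571, 0.014]
contact_force: [-0.1, -3.9, -0.9]
width: 0.0112
```

play_rows(
  deltas=[
    {"x":0,"y":0.002,"z":0,"rx":0,"ry":0,"rz":0},
    {"x":0,"y":0.004,"z":0,"rx":0,"ry":0,"rz":0},
  ],
)

```text
time: 16.7
tool_pos: [0.4699, 0.084, 0.133]
eef_rot: [-0.014, 1.571, 0.014]
contact_force: [-0.1, -3.6, -0.3]
width: 0.0108
```

play_rows(
  deltas=[
    {"x":0,"y":0.002,"z":0,"rx":0,"ry":0,"rz":0},
    {"x":0,"y":0.004,"z":0,"rx":0,"ry":0,"rz":0},
  ],
)

```text
time: 16.87
tool_pos: [0.4699, 0.0851, 0.133]
eef_rot: [-0.014, 1.571, 0.014]
contact_force: [-0.2, -2.8, -1.0]
width: 0.0106
```

play_rows(
  deltas=[
    {"x":0,"y":0.002,"z":0,"rx":0,"ry":0,"rz":0},
    {"x":0,"y":0.004,"z":0,"rx":0,"ry":0,"rz":0},
  ],
)

```text
time: 17.03
tool_pos: [0.4699, 0.0857, 0.1331]
eef_rot: [-0.015, 1.571, 0.014]
contact_force: [0.1, -5.4, 0.1]
width: 0.0104
```

play_rows(
  deltas=[
    {"x":0,"y":0.002,"z":0,"rx":0,"ry":0,"rz":0},
    {"x":0,"y":0.004,"z":0,"rx":0,"ry":0,"rz":0},
  ],
)

```text
time: 17.2
tool_pos: [0.47, 0.0861, 0.1332]
eef_rot: [-0.016, 1.571, 0.013]
contact_force: [-0.9, -7.9, 0.7]
width: 0.011
```

play_rows(
  deltas=[
    {"x":0,"y":0.002,"z":0,"rx":0,"ry":0,"rz":0},
    {"x":0,"y":0.004,"z":0,"rx":0,"ry":0,"rz":0},
    {"x":0,"y":0.004,"z":0,"rx":0,"ry":0,"rz":0},
  ],
)

```text
time: 17.45
tool_pos: [0.47, 0.0865, 0.1333]
eef_rot: [-0.018, 1.571, 0.012]
contact_force: [-0.7, -8.4, 0.6]
width: 0.0109
```

play_rows(
  deltas=[
    {"x":0,"y":0.002,"z":0,"rx":0,"ry":0,"rz":0},
    {"x":0,"y":0.004,"z":0,"rx":0,"ry":0,"rz":0},
    {"x":0,"y":0.004,"z":0,"rx":0,"ry":0,"rz":0},
  ],
)

```text
time: 17.7
tool_pos: [0.4701, 0.0868, 0.1334]
eef_rot: [-0.019, 1.57, 0.012]
contact_force: [-0.3, -11.5, 1.0]
width: 0.0107
```

play_rows(
  deltas=[
    {"x":0,"y":0.003,"z":0,"rx":0,"ry":0,"rz":0},
    {"x":0,"y":0.003,"z":0,"rx":0,"ry":0,"rz":0},
    {"x":0,"y":0.003,"z":0,"rx":0,"ry":0,"rz":0},
    {"x":0,"y":0.003,"z":0,"rx":0,"ry":0,"rz":0},
    {"x":0,"y":0.003,"z":0,"rx":0,"ry":0,"rz":0},
    {"x":0,"y":0.003,"z":0,"rx":0,"ry":0,"rz":0},
  ],
)

```text
time: 18.2
tool_pos: [0.4701, 0.0871, 0.1334]
eef_rot: [-0.02, 1.57, 0.011]
contact_force: [0.4, -12.6, 1.3]
width: 0.0112
```

```bash
python3 n.py .4735 .087 .132 .0182
python3 - <<'E'
from plant import get_image
import cv2,numpy as np
for n in("scene","top"):
    d=get_image(n); np.savez(n+"10.npz",**d)
    c=d["color"]; c=c[240:310,430:520] if n=="scene" else c[170:230,180:250]
    cv2.imwrite(f"pics/{n}10.png",cv2.resize(c,None,fx=8,fy=8,interpolation=cv2.INTER_CUBIC))
E
```

```text
18.2 [0.4701 0.0871 0.1334] [-0.0198  0.9998 -0.0054] [ 0.0956  0.1739  2.0583 -0.0069  0.9095 -1.4908] [  0.4108 -12.5984   1.2831] [-1.9072  0.0432  0.0088] 0.011230267180285173
d [ 0.0057 -0.0007  0.0134] r [0.0005 0.0001 0.0017]
```

View pics/scene10.png

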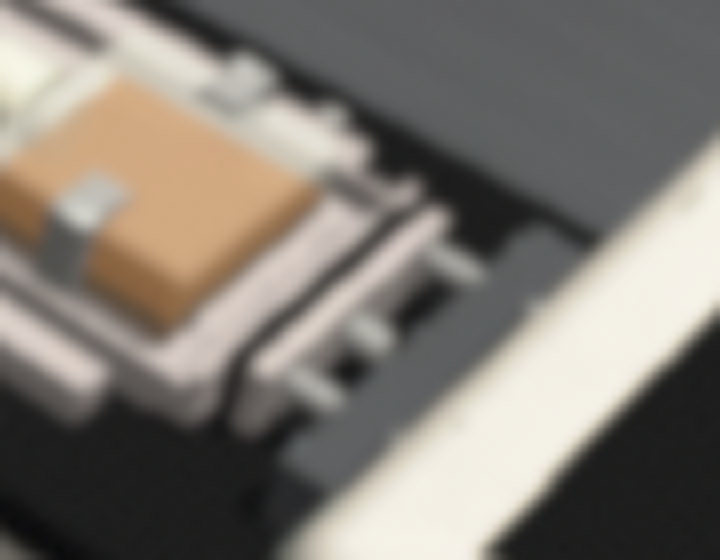

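The nose lip sits flush on the black rubber at about (330,280) in the crop. The hand reads 12.6 N, of which about 3 N is friction, so the buffer carries roughly 9.6 N. I'll ease off slightly and release.

play_rows(
  deltas=[
    {"x":0,"y":-0.003,"z":0,"rx":0,"ry":0,"rz":0},
    {"x":0,"y":-0.006,"z":0,"rx":0,"ry":0,"rz":0},
    {"x":0,"y":-0.009,"z":0,"rx":0,"ry":0,"rz":0},
    {"x":0,"y":-0.01,"z":0,"rx":0,"ry":0,"rz":0},
  ],
)

```text
time: 18.63
tool_pos: [0.4699, 0.0865, 0.1331]
eef_rot: [-0.015, 1.571, 0.013]
contact_force: [0.3, -5.0, -0.7]
width: 0.0109
```

```bash
python3 n.py .4735 .087 .132 .0182
```

```text
18.6333 [0.4699 0.0865 0.1331] [-0.018   0.9998 -0.0013] [ 0.0917  0.1736  2.0597 -0.0016  0.9085 -1.4961] [ 0.3441 -5.0184 -0.6563] [-0.8334 -0.0124 -0.0374] 0.010893476665909133
d [0.0043 0.0018 0.0146] r [-0.0001 -0.      0.0004]
```

play_rows(
  deltas=[
    {"x":0,"y":0,"z":0,"rx":0,"ry":0,"rz":0},
    {"x":0,"y":0,"z":0,"rx":0,"ry":0,"rz":0},
    {"x":0,"y":0,"z":0,"rx":0,"ry":0,"rz":0},
    {"x":0,"y":0,"z":0,"rx":0,"ry":0,"rz":0},
    {"x":0,"y":0,"z":0,"rx":0,"ry":0,"rz":0},
    {"x":0,"y":0,"z":0,"rx":0,"ry":0,"rz":0},
    {"x":0,"y":0,"z":0,"rx":0,"ry":0,"rz":0},
    {"x":0,"y":0,"z":0,"rx":0,"ry":0,"rz":0},
    {"x":0,"y":0,"z":0,"rx":0,"ry":0,"rz":0},
  ],
  grip=0,
)

```text
time: 19.38
tool_pos: [0.4698, 0.0873, 0.133]
eef_rot: [-0.014, 1.571, 0.014]
contact_force: [-0.0, -0.3, -0.5]
width: 0.085
```

```bash
python3 n.py .4735 .087 .132 .0182
python3 - <<'E'
from plant import get_image
import cv2,numpy as np
for n in("scene","top"):
    d=get_image(n); np.savez(n+"11.npz",**d)
    c=d["color"]; c=c[190:310,360:520] if n=="scene" else c[160:240,180:290]
    cv2.imwrite(f"pics/{n}11.png",cv2.resize(c,None,fx=5,fy=5,interpolation=cv2.INTER_CUBIC))
E
```

```text
19.3833 [0.4698 0.0873 0.133 ] [-0.0178  0.9998  0.0001] [ 0.0926  0.1738  2.0597  0.0001  0.9082 -1.496 ] [-0.0203 -0.3486 -0.4934] [ 0.0071 -0.0215  0.0156] 0.08503353149820088
d [ 0.004  -0.0016  0.0148] r [-0.0001 -0.     -0.    ]
```

View pics/scene11.png

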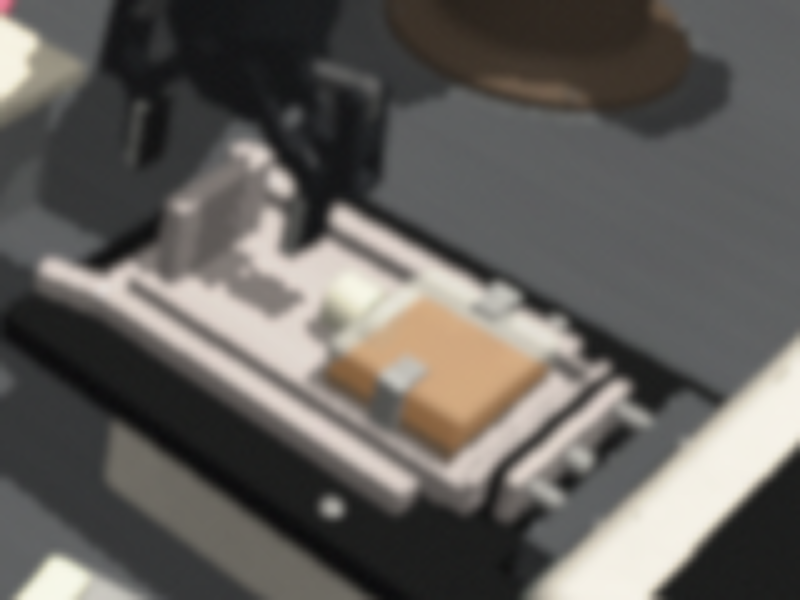

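The fingers are open and clear of the handle, the nose is on the buffer at about (500,450), and the pin is still pushed in. I'll retreat straight up.

play_rows(
  deltas=[
    {"x":-0.03,"y":0,"z":0,"rx":0,"ry":0,"rz":0},
    {"x":-0.08,"y":0,"z":0,"rx":0,"ry":0,"rz":0},
    {"x":-0.15,"y":0,"z":0,"rx":0,"ry":0,"rz":0},
    {"x":-0.25,"y":0,"z":0,"rx":0,"ry":0,"rz":0},
    {"x":-0.35,"y":0,"z":0,"rx":0,"ry":0,"rz":0},
    {"x":-0.45,"y":0,"z":0,"rx":0,"ry":0,"rz":0},
    {"x":-0.5,"y":0,"z":0,"rx":0,"ry":0,"rz":0},
    {"x":-0.5,"y":0,"z":0,"rx":0,"ry":0,"rz":0},
  ],
)

```text
time: 20.15
tool_pos: [0.4725, 0.0875, 0.2625]
eef_rot: [-0.013, 1.562, 0.015]
contact_force: [0.4, -0.0, -0.4]
width: 0.0855
```

```bash
python3 n.py .4735 .087 .132 .0182
python3 - <<'E'
from plant import get_image
import cv2,numpy as np
for n in("scene","top"):
    d=get_image(n); np.savez(n+"12.npz",**d)
    c=d["color"]; c=c[150:330,280:520] if n=="scene" else c[100:280,170:410]
    cv2.imwrite(f"pics/{n}12.png",cv2.resize(c,None,fx=3.2,fy=3.2,interpolation=cv2.INTER_CUBIC))
E
```

```text
20.15 [0.4725 0.0875 0.2625] [-0.0178  0.9998  0.0006] [ 0.0926  0.0024  1.9509 -0.      1.1797 -1.496 ] [ 0.3779 -0.0467 -0.3643] [-0.004   0.0047  0.0346] 0.08550951256655995
d [ 0.5221 -0.0026 -0.0004] r [-0.0001  0.0027 -0.0002]
```

View pics/scene12.png

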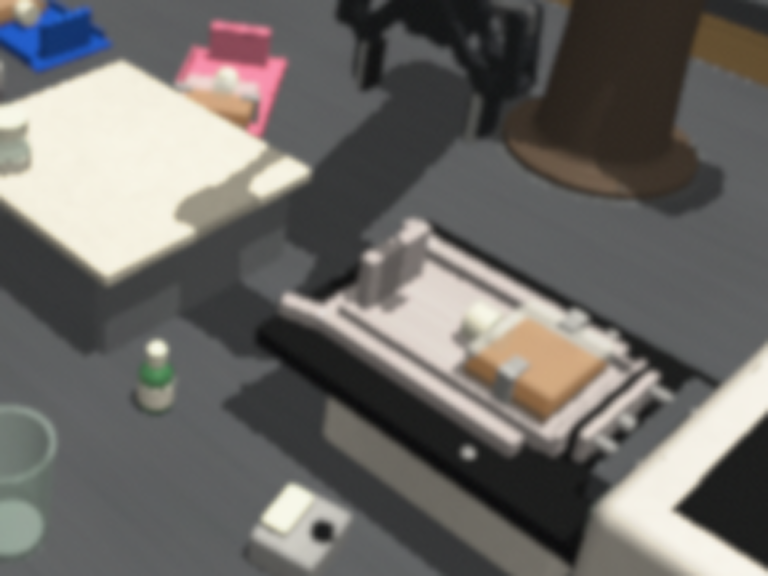

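View pics/top12.png

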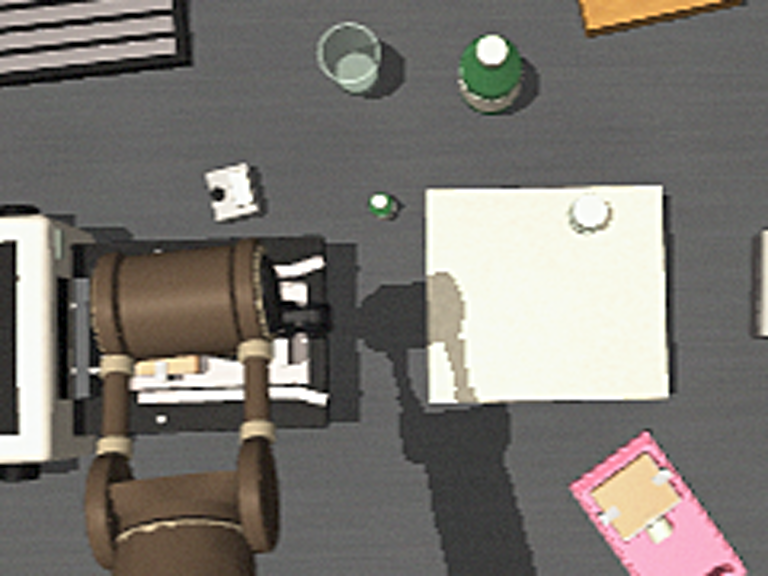

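```bash
python3 - <<'E'
from h import *
g=lambda n:cv2.cvtColor(load(n)["color"],cv2.COLOR_BGR2GRAY).astype(np.float32)[246:300,430:480]
for a,b in(("scene10.npz","scene12.npz"),("scene11.npz","scene12.npz"),("scene9.npz","scene10.npz")): print(a,b,cv2.phaseCorrelate(g(a),g(b),cv2.createHanningWindow((50,54),5)))
P=pts(load("scene12.npz")); d=load("scene12.npz"); print("px scale m/px",d["range_z"][270,455]/379)
from plant import ticket
E
python3 -c "
from plant import ticket
print(ticket.close_job())"
```

```text
scene10.npz scene12.npz ((-0.3469847815452489, -0.39809713917442124), 1.0433667560859963)
scene11.npz scene12.npz ((-0.07708169842312174, 0.04569184420031647), 0.9210788274694373)
scene9.npz scene10.npz ((0.893490429872486, 0.5438203798854886), 0.8535384527842204)
px scale m/px 0.0021226562
the job is handed in; nothing more can be done
None
```

I slid the tray across the gap, pressed it home against the buffer, released it and handed the job in. No verdict was reported.

- **Grip and crossing:** I gripped the aluminium tray's handle and lined it up with the guides on the shelf. While it bridged the gap I held the tail down with about 14–15 N, then eased off before the tail left the shelf. The images showed it level during the bridging. One noisy slope fit after the tail left the shelf read 0.044 rad, but the hand's own tilt then was only 0.001 rad.
- **Pressing:** Just before contact the hand felt about 3 N of sliding friction. I then pushed to 12.6 N at the hand, which puts about 9.6 N on the buffer, and held it for about half a second.
- **Release:** I eased off to 5 N, opened the fingers and raised the hand clear.

**Last checks:**
- The tray rests between the guides with its nose on the rubber, the pin looks pushed in and the hand reads no force.
- The tray sprang back by about half a pixel (roughly 1 mm) when the load came off. It did not move measurably after the fingers opened.
- In the last pictures the jar, vial, reagent bottle, beaker and counter look undisturbed. The tip box is only partly in view there, and I did not measure any of them.
- My first image estimate of the buffer's face was about 16 mm too near. I found the true position by stepping forward in 1 mm moves until the force rose.

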